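Set the sine plate to 25 degrees on its gauge block stack

ROBOT

A 7-joint arm with a two-finger parallel gripper is mounted at the origin on the work surface. World frame = base frame: x ahead of the robot, y to its left, z up, the work surface at z = 0. Lengths are in m, angles in degrees, forces in N, time in s.
With the tool pointing down it reaches from about 0.425 to 0.975 m from the base axis. Payload 16.7 kg.
Tool frame: the origin (TCP) lies midway between the tips of the shut fingers; the grasp point (between the pads) lies 19 mm behind it (arm.hold_point_z is the distance from the TCP to the grasp point, in m); z points along the fingers, y is the line along which they close (so a half turn about z gives the same grasp; the last joint's range is limited). The gripper opens to 85 mm and grips with 20 to 120 N. Pads are 22 mm wide; open, the fingers measure 114 mm over their backs; the gripper's body (76 mm by 85 mm) begins 54 mm behind the grasp point. The pads swing forward as they close: fully open they stand 13 mm farther back than shut.
Start: joints at [60.991, 24.414, 4.234, 92.017, -1.954, 63.644, -3.845], TCP at [0.236, -0.632, 0.208] pointing down, gripper open.
Joint ranges: [-163.25, 163.25], [-28.42, 122.38], [-70.27, 78.77], [12.13, 141.07], [-58.53, 238.53], [9.26, 117.41], [-156.51, 156.51]. Speed limits (degrees/s): [108.29, 108.29, 136.94, 136.94, 172.46, 172.46, 172.46].

INTERFACE

Orientations are given as a 3x3 rotation matrix whose columns are the frame's x, y, z axes.
In Python, from cell import arm gives the robot as it stands. The module is installed in compiled form; this text tells all that it offers.
- The arm moves only by the tool apply_moves, never from a script. Its argument "motion" is a list of rows, each an object with "fingers": the gripper command: -1 is fully open, 1 is shut, values between are in proportion; "travel": the shift along the tool's x, y, z in m, a list of three; "turn": the turn about the tool's z in rad. In form: [{"fingers": fingers, "travel": [dx, dy, dz], "turn": turn}, ...]. A call has 1 to 10 rows; each row is the pose to reach, as a shift and turn from the pose commanded when the call began, along the tool's axes at that moment; what a row does not reach only later rows make up. A row lasts 1/10 s, in which the tool goes at most 50 mm and 8.59 degrees, less where a joint would pass 70% of its speed; a pose out of reach is approached as far as the arm can. A call with a gripper value outside its range is refused whole. The fingers move at their own pace and stop on an object; "force" is the grip in N (left out, the last holds). Time passes only in rows, so rows that repeat a pose let the fingers close. It gives the time, the measured TCP pose, the force, the opening and the grip force at its end, in the units of the state.
- arm.read_state(): the state, without advancing time (a new reading comes with each control period).
- arm.get_image(name): name is "side" or "top" or "wrist"; returns the picture (400x640x3 uint8, red, green, blue); there is no depth.
- arm.camera_model(name): a dict with "fx", "fy", "cx", "cy" (pixels), "extrinsics" (4x4, takes a point from world to camera coordinates); the wrist camera has in their place "hand_eye" (4x4, takes a point from camera to tool coordinates, whose origin is the TCP and whose axes are the flange's). Camera axes: x right, y up, looking along -z (the intrinsics and any distortion apply to the point x, -y, -z); pixel columns grow to the right and rows downward; lengths in m; the calibration is good to about 2 mm. A picture is of the moment at which its call begins: read the wrist's pose just before it. camera_model takes no time and is no camera call.
- arm.finish_job(): hands the job in; it is judged then, once.
The state is a dict: "t": time; "qpos": joint angles; "joint_velocities": joint speeds; "tau": joint torques, N m; "eef_pos": TCP position; "ee_rot": TCP orientation; "force": force on the tool from outside, world axes, zero at the start; "moment": the same for the moment, N m; "opening": finger opening in m; "grasp_force": force on a finger pad.
Only numpy, scipy, OpenCV 4.12 (cv2) and the standard library are available. Lean on these libraries where they do the work, as an engineer would, in place of code of your own. Each camera call takes 0.05 s, during which the arm holds its last target. There are 200 camera calls.

TASK

Set the sine plate to 25 degrees: lift its front lip out of the sprung catch and tilt it high enough, stand the one stack of gauge blocks that gives 25 degrees upright on the base, centrally under where the front roll will come down, and press the plate gently down until the roll bears on the stack. Leave the other stacks and everything else on the bench where they are.

Things in the scene. Friction and masses are not known exactly. Their poses are not given: they have to be found in the camera images.
- sine_base: Base of the sine plate, ground steel, fixed to the bench: a slab 230 (x) by 100 (y) by 18 mm high. Origin: centre of its underside; z up; +x points from the free end of the plate to its pivot. The part from x = -115 to -75 mm is an open ledge in front of the shut plate. The catch housing on the +y side is 26 by 20 mm, centred at x = -5, y = +62, 52 mm high.
- pivot (a point): Middle of the pivot axis, which runs along the base's y at base x = +85, 28 mm above the bench. Lugs and a black lock knob stand at base x = 68 to 102, out to y = +55 and -70, 54 mm high. It is a sine plate: the front roll's underside stands 125 mm x sin(tilt) above the base, so the stack for an angle is 125 mm x sin(angle) tall.
- sine_plate (a joint): Tilt of the top plate, rad: 0 = shut (flat, held by the catch), grows as the free end rises, stop at 1.0. The pivot is nipped stiff, so the plate stays where it is left. Steel, 80 mm wide; shut, its top is 50 mm and its underside 32 mm above the bench, from base x = -75 to +97. Raising it at the lip takes about 10 N, pressing it down 2 to 4 N.
- plate_lip (a point): Lower front edge of the plate's lip, middle of its width; moves with the plate (160 mm out from the pivot axis and 14 mm above it when shut). The lip is the last 22 mm of the free end, 8 mm thick; shut, its underside is 24 mm above the base, leaving room for a fingertip to hook under it. Shut, a step closes the space 22 mm behind the edge.
- catch_nose (a point): Sprung ball on the +y side, over a pin on the plate's edge: it holds the plate shut. It gives way when the lip is lifted with 3 to 5 N more than the plate needs, and snaps free within the first 0.06 rad.
- front_roll (a point): Steel roll 20 mm in diameter, 78 mm long, along y under the free end of the plate, carried by it. The point is its centre, 125 mm from the pivot axis; shut, it lies on the base at base x = -40. As the plate tilts the roll swings up and back towards the pivot: it is 125 mm x cos(tilt) from the pivot along the base, 113 mm at 25 degrees (base x = -28).
- stack_43: Stack of square steel gauge blocks wrung together into one piece, 24 by 24 mm, 42.7 mm tall (20 degrees), 0.19 kg. Origin: centre of its underside. z up, sides along x and y.
- stack_53: The same, 52.8 mm tall (25 degrees), 0.24 kg. Origin: centre of its underside.
- stack_63: The same, 62.5 mm tall (30 degrees), 0.28 kg. Origin: centre of its underside.
- vblock_a: Loose dark steel V-block, 36 (x) by 50 (y) by 35 mm high, standing close beside one of the stacks. Origin: centre of its underside. Bystander.
- vblock_b: Its twin, beside another stack. Bystander.
- screw_jack: Small round screw jack, 36 mm foot diameter, 40 mm tall, beside the third stack. Origin: centre of its underside. Bystander.
- spray_can: Black spray can with a white cap, 54 mm diameter, 160 mm tall, standing. Origin: centre of its underside. Bystander.
- hammer: Hammer lying on the bench, 280 mm long along its x. Bystander.
- screwdriver: Screwdriver lying on the bench, 190 mm long along its x, red handle. Bystander.
- square: Engineer's square lying flat: stock 18 by 70 by 16 mm at the origin, blade reaching 103 mm along its +x. Bystander.
- clamp: Toolmaker's clamp lying flat beside the base: two jaws 90 mm long along its x, 104 mm over the screws along its y, 12 mm high. Origin: centre of its underside. Bystander.
- dial_stand: Fixed magnetic stand with a dial indicator beside the base: foot 45 by 50 mm, column 12 mm thick up to 225 mm at the origin, dial 50 mm across at 185 mm height, centred 45 mm along its +y. Origin: centre of its underside. Stays put.
Things that resemble listed ones, but are neither listed nor needed, are in the scene too. Leave any pink or yellow look-alike of the stack_53 alone.

How it is judged:
By the outcome, as a careful person would: the job done as asked, in the order asked, and still so for the second after the job is handed in, with the robot touching nothing.
It also fails if it takes over 72 s, if anything falls off the work surface, if the arm or the gripper's body presses on something with over 40 N, if the wrist force passes 120 N, or if a joint passes its speed limit or range.

## Working session

There is one attempt and no reset: what is moved stays moved. The work goes in short steps, Python scripts to look and compute and a tool call to move; the robot and the scene stay as the last step left them, time stands still between calls to the robot, and variables do not carry over. Pictures are saved under pics/ and viewed, at most 10 in all, crops included, and the job is handed in when it is done.

Besides the shell and the picture viewer there is one more tool, called after "Emit:" as name(argument=value, ...) on one line, values as JSON. apply_moves: Moves the arm, as the interface text tells. Its arguments: {"type":"object","properties":{"motion":{"type":"array","items":{"type":"object","properties":{"fingers":{"type":"number"},"travel":{"type":"array","items":{"type":"number"}},"turn":{"type":"number"}}}},"force":{"type":"number"}},"required":["motion"]}

```bash
mkdir -p pics; cat > h.py <<'E'
import numpy as np, cv2
from cell import arm
def shot(n,f):
    im=arm.get_image(n); cv2.imwrite('pics/'+f,im[:,:,::-1]); return im
E
python3 - <<'E'
from h import *
np.set_printoptions(precision=4,suppress=True)
shot('top','top0.png');shot('side','side0.png')
for n in('top','side','wrist'):
    m=arm.camera_model(n);print(n,m)
s=arm.read_state();print(s['t'],s['eef_pos'],s['ee_rot'],s['opening'],arm.hold_point_z)
E
```

```text
top {'fx': 453.78474135166607, 'fy': 453.78474135166607, 'cx': 321.6073131702037, 'cy': 193.52066617122915, 'extrinsics': array([[ 0.0043, -0.9998,  0.02  ,  0.0441],
       [ 0.9844,  0.0077,  0.1755, -0.5356],
       [-0.1756,  0.0189,  0.9843, -1.4597],
       [ 0.    ,  0.    ,  0.    ,  1.    ]])}
side {'fx': 364.94612670526595, 'fy': 364.94612670526595, 'cx': 318.5209630695616, 'cy': 194.47308070281275, 'extrinsics': array([[ 0.9605, -0.2781,  0.0069, -0.5223],
       [ 0.2012,  0.7117,  0.6731, -0.1823],
       [-0.1921, -0.6451,  0.7395, -0.9446],
       [ 0.    ,  0.    ,  0.    ,  1.    ]])}
wrist {'fx': 281.1068761910386, 'fy': 281.1068761910386, 'cx': 322.44456267761245, 'cy': 198.86680588603707, 'hand_eye': array([[-0.0005,  0.9606,  0.278 ,  0.0709],
       [ 1.    ,  0.0003,  0.001 , -0.0007],
       [ 0.0008,  0.278 , -0.9606, -0.1646],
       [ 0.    ,  0.    ,  0.    ,  1.    ]])}
0.1 [ 0.2356 -0.6321  0.2077] [[ 0.937   0.3492 -0.0005]
 [ 0.3492 -0.937   0.0011]
 [-0.0001 -0.0012 -1.    ]] 0.08571137950776483 0.0187
```

View pics/top0.png

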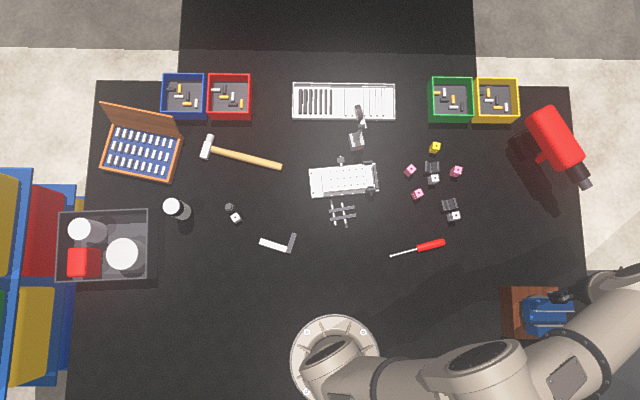

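View pics/side0.png

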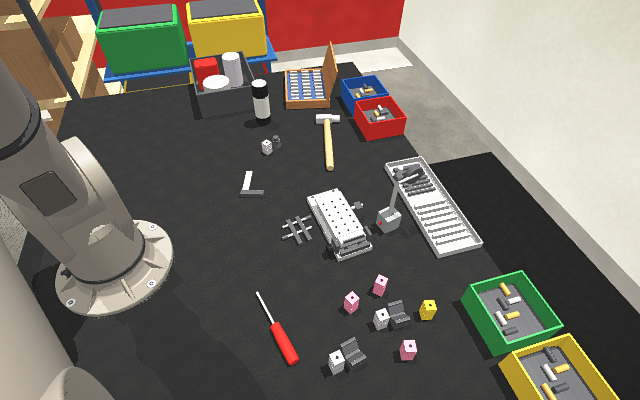

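The three bare-steel candidates show at top pixels (236,217), (434,178) and (454,216). The look-alikes are pink at (410,170), (418,194) and (457,171), and yellow at (435,147). I'll zoom in to tell the grey ones apart and see how the plate lies.

```bash
python3 - <<'E'
from h import *
t=cv2.imread('pics/top0.png');s=cv2.imread('pics/side0.png')
def c(im,u,v,w,h,W,H): return cv2.resize(im[v:v+h,u:u+w],(W,H),interpolation=cv2.INTER_CUBIC)
a=np.hstack([c(t,300,140,100,75,400,300),c(t,400,140,80,90,267,300),c(t,217,200,30,30,133,300//2*1).repeat(2,0)])
b=np.hstack([c(s,280,180,120,90,400,300),c(s,320,295,100,85,267,300),c(s,255,130,30,30,133,150).repeat(2,0)])
cv2.imwrite('pics/m1.png',np.vstack([a,b]))
E
```

```text
(no output)
```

View pics/m1.png

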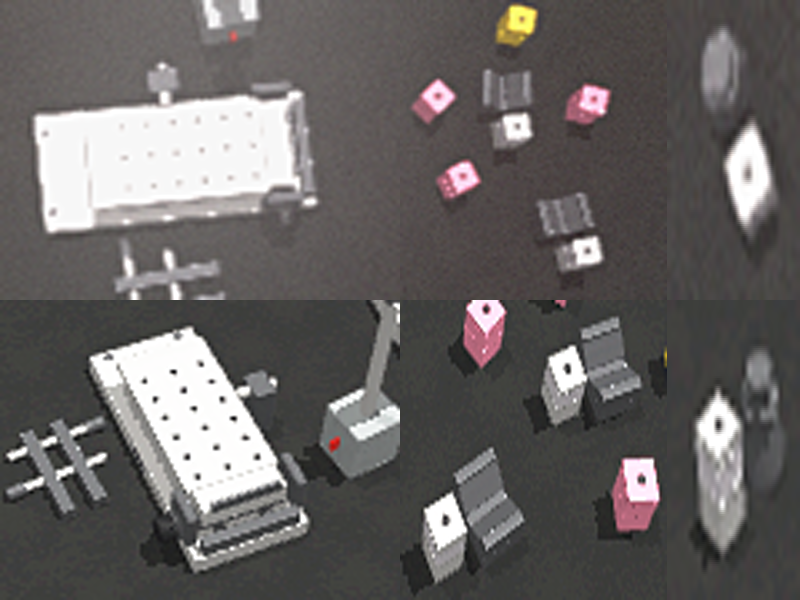

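```bash
cat >> h.py <<'E'
def cam(n,state=None):
    m=arm.camera_model(n); K=(m['fx'],m['fy'],m['cx'],m['cy'])
    if n!='wrist': T=np.linalg.inv(m['extrinsics'])
    else:
        s=state or arm.read_state(); W=np.eye(4);W[:3,:3]=s['ee_rot'];W[:3,3]=s['eef_pos'];T=W@m['hand_eye']
    return K,T
def ray(c,u,v):
    (fx,fy,cx,cy),T=c; return T[:3,3],T[:3,:3]@np.array([(u-cx)/fx,-(v-cy)/fy,-1])
def onz(c,u,v,z):
    o,d=ray(c,u,v); return o+d*(z-o[2])/d[2]
def tri(*rs):
    A=0;b=0
    for o,d in rs:
        d=d/np.linalg.norm(d);P=np.eye(3)-np.outer(d,d);A=A+P;b=b+P@o
    X=np.linalg.solve(A,b); return X,[np.linalg.norm(np.cross(X-o,d/np.linalg.norm(d))) for o,d in rs]
E
python3 - <<'E'
from h import *
np.set_printoptions(precision=4,suppress=True)
T=cam('top');S=cam('side')
for n,t,s in(('A',(434.8,178.1),(382.9,314.8)),('B',(455.8,215.3),(336.9,357.3)),('C',(235.3,217.5),(266.3,142.5))):
    print(n,*tri(ray(T,*t),ray(S,*s)))
# base corners from top crop (x4): ledge corners & far ones
for u,v,z in((34,116,.018),(48,232,.018),(302,92,.018),(316,207,.018),(128,275,.012),(220,268,.012),(160,90,.05)): print(onz(T,300+u/4,140+v/4,z))
E
```

```text
A [ 0.593  -0.3326  0.0486] [np.float64(0.002483880835657214), np.float64(0.0024838808356571042)]
B [ 0.466  -0.3938  0.0588] [np.float64(0.002004421690680972), np.float64(0.002004421690680901)]
C [0.4561 0.3309 0.041 ] [np.float64(0.0020991518889415914), np.float64(0.002099151888941544)]
[0.6252 0.0919 0.018 ]
[0.5248 0.0792 0.018 ]
[ 0.6484 -0.1379  0.018 ]
[ 0.5481 -0.1481  0.018 ]
[0.4895 0.0113 0.012 ]
[ 0.496  -0.0666  0.012 ]
[ 0.641  -0.0139  0.05  ]
```

The two views put A, top (434,178), side (383,315), at about 49 mm tall, B at about 59 mm and C at about 41 mm. A is therefore the 53 stack. The plate's free end and ledge face world +y, with the catch on the world +x side. I'll go by A for a close look, then on to the plate.

Emit:
apply_moves(motion=[{"fingers":-1,"travel":[0.41,-0.2,0],"turn":-1.316},{"fingers":-1,"travel":[0.41,-0.2,0],"turn":-1.316},{"fingers":-1,"travel":[0.41,-0.2,0],"turn":-1.316},{"fingers":-1,"travel":[0.41,-0.2,0],"turn":-1.316},{"fingers":-1,"travel":[0.41,-0.2,0],"turn":-1.316},{"fingers":-1,"travel":[0.41,-0.2,0],"turn":-1.316},{"fingers":-1,"travel":[0.41,-0.2,0],"turn":-1.316},{"fingers":-1,"travel":[0.41,-0.2,0],"turn":-1.316},{"fingers":-1,"travel":[0.41,-0.2,0],"turn":-1.316},{"fingers":-1,"travel":[0.41,-0.2,0],"turn":-1.316}])

```text
t: 1.1
eef_pos: [0.5542, -0.2954, 0.2081]
ee_rot: [[-0.114, 0.993, 0.001], [0.993, 0.114, 0.003], [0.003, 0.002, -1.0]]
force: [-0.2, 0.4, -0.8]
opening: 0.0853
grasp_force: 0.0
```

```bash
python3 - <<'E'
from h import *
np.set_printoptions(precision=4,suppress=True)
s=arm.read_state();im=shot('wrist','w1.png')
np.save('w1_T.npy',cam('wrist',s)[1]);print(s['eef_pos'],s['ee_rot'],s['qpos'],s['force'])
E
```

```text
[ 0.5542 -0.2954  0.2081] [[-0.1139  0.9935  0.0015]
 [ 0.9935  0.1139  0.0028]
 [ 0.0026  0.0018 -1.    ]] [ 37.4066  21.2686 -19.4565  97.2759   7.6124  62.7489  22.2256] [-0.2311  0.36   -0.7936]
```

View pics/w1.png

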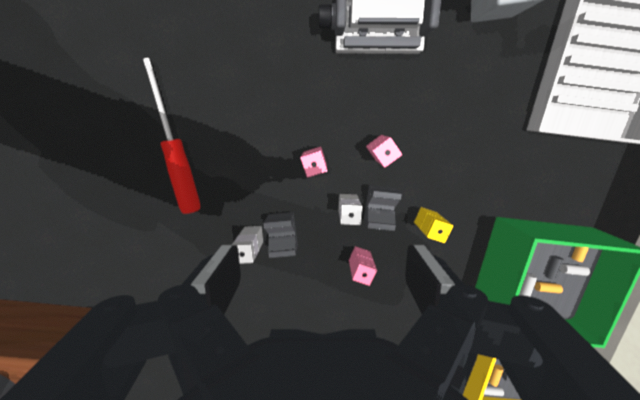

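Close view: A's bright top face with its hole is at (350,214), and its V-block is to the right at (383,210), leaving a gap of about 7 px. B and its V-block are at (247,250). The pink and yellow ones are clearly separate. I'll measure A's top and go on to the plate.

```bash
cat >> h.py <<'E'
def topface(im,box,thr):
    x0,y0,x1,y1=box; g=cv2.cvtColor(im[y0:y1,x0:x1],cv2.COLOR_RGB2GRAY)
    m=(g>thr).astype(np.uint8); c,_=cv2.findContours(m,cv2.RETR_EXTERNAL,cv2.CHAIN_APPROX_NONE)
    c=max(c,key=cv2.contourArea); r=cv2.minAreaRect(c); return g,(r[0][0]+x0,r[0][1]+y0),r[1],cv2.boxPoints(r)+[x0,y0]
E
python3 - <<'E'
from h import *
np.set_printoptions(precision=4,suppress=True,linewidth=150)
im=cv2.imread('pics/w1.png')[:,:,::-1]
g,_,_,_=topface(im,(334,190,366,228),100);print(g[::3,::2])
K,_=cam('wrist');c=(K,np.load('w1_T.npy'))
for thr in(190,215,235):
    _,ctr,sz,b=topface(im,(334,190,366,228),thr);print(thr,ctr,sz);print(np.array([onz(c,*p,.0528) for p in b])[:,:2],onz(c,*ctr,.0528))
E
```

```text
[[ 54  53  53  54  53  54  53  53  52  54  53  53  52  52  33  36]
 [ 42  51  51  69  68  66  62  64  66  61  60  62  53  53  39  35]
 [ 34  34  50 117 123 123 125 125 124 121 122 120  73  52  43  35]
 [ 31  35  56 123 143 132 128 130 127 130 133 146 134  56  47  36]
 [ 36  35  63 123 128 131 134 129 131 138 137 134 133  94  46  33]
 [ 37  34  70 125 237 236 238 242 241 221 213 205 184 169  79  32]
 [ 34  34  73 134 250 250 251 250 250 251 251 252 252 252 133  29]
 [ 49  47  77 126 251 250 251 250 248 245 247 249 241 239  84  33]
 [ 50  47  60 123 245 249 245 196  54  69 218 240 238 228  43  39]
 [ 49  51  50 133 232 237 237 231 170 164 235 238 236 228  29  45]
 [ 49  51  46 154 238 237 235 234 235 235 236 237 235 196  45  46]
 [ 48  48  48 110 191 206 212 211 230 234 236 237 227 144  45  49]
 [ 48  49  47  48  47  47  45  45  46  46  45  47  50  47  46  47]]
190 (351.0, 214.0) (18.0, 20.0)
[[ 0.5797 -0.3209]
 [ 0.6034 -0.3182]
 [ 0.6068 -0.3408]
 [ 0.5827 -0.3435]] [ 0.5931 -0.3307  0.0528]
215 (350.9974613189697, 214.0355339050293) (19.23670196533203, 18.167997360229492)
[[ 0.5823 -0.3428]
 [ 0.5808 -0.3198]
 [ 0.6038 -0.319 ]
 [ 0.6057 -0.342 ]] [ 0.5931 -0.3308  0.0528]
235 (350.7623767852783, 213.87623596191406) (19.2042179107666, 17.51265525817871)
[[ 0.5817 -0.3419]
 [ 0.5808 -0.3197]
 [ 0.6038 -0.3195]
 [ 0.6051 -0.3417]] [ 0.5928 -0.3306  0.0528]
```

Emit:
apply_moves(motion=[{"fingers":-1,"travel":[0.35,0.066,0.03],"turn":0},{"fingers":-1,"travel":[0.35,0.066,0.03],"turn":0},{"fingers":-1,"travel":[0.35,0.066,0.03],"turn":0},{"fingers":-1,"travel":[0.35,0.066,0.03],"turn":0},{"fingers":-1,"travel":[0.35,0.066,0.03],"turn":0},{"fingers":-1,"travel":[0.35,0.066,0.03],"turn":0},{"fingers":-1,"travel":[0.35,0.066,0.03],"turn":0},{"fingers":-1,"travel":[0.35,0.066,0.03],"turn":0},{"fingers":-1,"travel":[0.35,0.066,0.03],"turn":0}])

```text
t: 2.05
eef_pos: [0.5798, 0.0539, 0.178]
ee_rot: [[-0.104, 0.995, -0.001], [0.995, 0.104, 0.0], [0.0, -0.001, -1.0]]
force: [-0.1, -0.1, -0.2]
opening: 0.0852
grasp_force: 0.0
```

```bash
python3 - <<'E'
from h import *
np.set_printoptions(precision=4,suppress=True)
s=arm.read_state();im=shot('wrist','w2.png')
np.save('w2_T.npy',cam('wrist',s)[1]);print(s['eef_pos'],s['ee_rot'])
E
```

```text
[0.5798 0.0539 0.178 ] [[-0.1035  0.9946 -0.0007]
 [ 0.9946  0.1035  0.0001]
 [ 0.0002 -0.0007 -1.    ]]
```

View pics/w2.png

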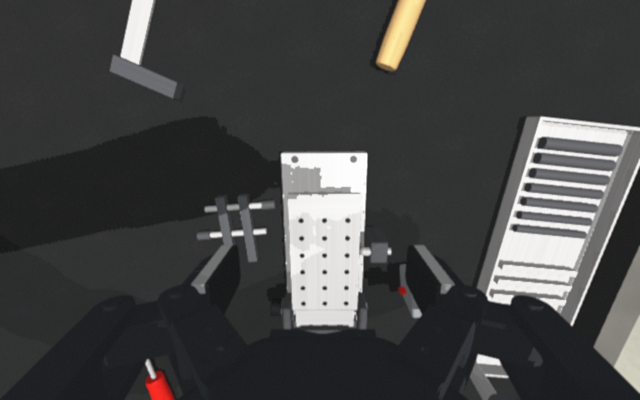

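The wrist view shows the ledge with corner holes at (295,158) and (353,158), its far corners at (281,153) and (367,153), and the plate's front edge along row 193. The dial stand foot is at (408,293), right of the catch at (376,252). I'll measure the base centreline and plate edges.

```bash
python3 - <<'E'
from h import *
np.set_printoptions(precision=4,suppress=True,linewidth=180)
im=cv2.imread('pics/w2.png');g=cv2.GaussianBlur(cv2.cvtColor(im,cv2.COLOR_BGR2GRAY),(1,5),0).astype(float)
K,_=cam('wrist');c=(K,np.load('w2_T.npy'))
def cross(l,thr):  # first subpixel rising crossing
    i=np.where((l[:-1]<thr)&(l[1:]>=thr))[0][0];return i+(thr-l[i])/(l[i+1]-l[i])
C=[]
for v in(158,164,170,176):
    L=260+cross(g[v,260:320],110);R=385-cross(g[v,385:330:-1],130);a,b=onz(c,L,v,.018),onz(c,R,v,.018)
    C.append((a+b)/2);print(v,L,R,a[:2],b[:2],np.linalg.norm(a-b))
C=np.array(C);d=C[0]-C[-1];print('dir',d/np.linalg.norm(d),C.mean(0))
print(g[230,276:296].astype(int),g[230,355:375].astype(int)); print(g[210,276:296].astype(int),g[210,355:375].astype(int))
print('u345 col',g[185:200,345].astype(int),'front',[ (140+cross(g[140:165,u],120)) for u in(305,325,340)])
for u in(305,325,340): print(onz(c,u,140+cross(g[140:165,u],120),.018)[:2], onz(c,u,193,.05)[:2])
E
```

```text
158 280.2277227722772 367.23762376237624 [0.5285 0.0755] [0.6283 0.0859] 0.10034528538490327
164 280.9047619047619 367.1770833333333 [0.5297 0.0687] [0.6293 0.079 ] 0.10008635955501179
170 281.35 366.77777777777777 [0.5307 0.0617] [0.6299 0.072 ] 0.0996996177671978
176 281.4032258064516 366.4909090909091 [0.5312 0.0546] [0.6306 0.0649] 0.09990054506780373
dir [-0.1161  0.9932  0.    ] [0.5798 0.0703 0.018 ]
[ 51  50  51  51  51  49  44  51 101 150 158 157 169 202 223 224 223 221 220 219] [230 230 231 232 231 222 220 222 214 133  58  46  47  47  46  46  45  47  47  47]
[ 51  50  50  52  48  38  46  98 152 160 158 168 210 241 244 244 244 244 243 244] [248 248 247 248 246 241 243 241 229 233 139  49  44  45  46  46  48  48  49  49]
u345 col [243 219 187 165 157 154 151 155 179 213 238 246 247 247 247] front [np.float64(151.66), np.float64(151.52083333333334), np.float64(151.4313725490196)]
[0.5563 0.0857] [0.5617 0.0455]
[0.5791 0.0882] [0.5831 0.0478]
[0.5962 0.0901] [0.5992 0.0494]
```

```bash
python3 - <<'E'
from h import *
T=cam('top');S=cam('side');np.set_printoptions(precision=3,suppress=True)
print('foot',onz(T,357,141,.03),onz(S,388,220,.03),'dial?',onz(T,360,112,.185),onz(T,360,122,.185),onz(S,405,172,.185),'coltop',onz(T,362,106,.225))
t=cv2.imread('pics/top0.png')[90:160,330:390];s=cv2.imread('pics/side0.png')[150:240,370:440]
cv2.imwrite('pics/m2.png',np.hstack([cv2.resize(t,(380,440),interpolation=2),cv2.resize(s,(380,440),interpolation=2)]))
E
```

```text
foot [ 0.722 -0.074  0.03 ] [ 0.722 -0.076  0.03 ] dial? [ 0.77  -0.069  0.185] [ 0.737 -0.068  0.185] [ 0.754 -0.052  0.185] coltop [ 0.774 -0.071  0.225]
```

View pics/m2.png

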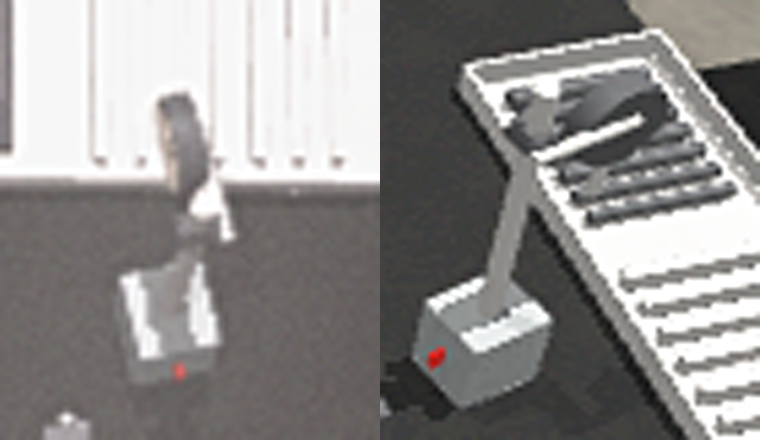

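Emit:
apply_moves(motion=[{"fingers":-1,"travel":[-0.028,0.003,0.06],"turn":-0.006},{"fingers":-1,"travel":[-0.028,0.003,0.11],"turn":-0.006},{"fingers":-1,"travel":[-0.028,0.003,0.11],"turn":-0.006},{"fingers":-1,"travel":[-0.028,0.003,0.11],"turn":-0.006}])

```text
t: 2.5
eef_pos: [0.5846, 0.0236, 0.0668]
ee_rot: [[-0.105, 0.994, -0.004], [0.994, 0.105, -0.0], [-0.0, -0.004, -1.0]]
force: [0.5, 0.6, 0.8]
opening: 0.0852
grasp_force: 0.0
```

The dial stand's foot is at world (0.72,-0.07) and its dial, at the left crop's (185,140), points away from the plate. It's clear of the hand. I'll lower the open fingers around the plate's sides.

Emit:
apply_moves(motion=[{"fingers":-1,"travel":[0,0,0],"turn":0},{"fingers":-1,"travel":[0,0,0.015],"turn":0},{"fingers":-1,"travel":[0,0,0.025],"turn":0},{"fingers":-1,"travel":[0,0,0.03],"turn":0},{"fingers":-1,"travel":[0,0,0.03],"turn":0}])

```text
t: 3.0
eef_pos: [0.5856, 0.0256, 0.0379]
ee_rot: [[-0.108, 0.994, -0.001], [0.994, 0.108, -0.0], [0.0, -0.001, -1.0]]
force: [-0.2, -0.4, 0.1]
opening: 0.085
grasp_force: 0.0
```

Emit:
apply_moves(motion=[{"fingers":-1,"travel":[0,0,0.006],"turn":0},{"fingers":-1,"travel":[0,0,0.01],"turn":0},{"fingers":-1,"travel":[0,0,0.01],"turn":0}])

```text
t: 3.3
eef_pos: [0.5857, 0.0255, 0.0278]
ee_rot: [[-0.108, 0.994, -0.001], [0.994, 0.108, 0.0], [0.0, -0.001, -1.0]]
force: [0.2, -0.5, -0.2]
opening: 0.0851
grasp_force: 0.0
```

```bash
python3 - <<'E'
from h import *
im=shot('wrist','w3.png'); print(arm.read_state()['force'])
cv2.imwrite('pics/w3c.png',cv2.resize(im[150:330,180:470,::-1],(800,496)))
E
```

```text
[ 0.23960279 -0.248332   -0.31532469]
```

View pics/w3c.png

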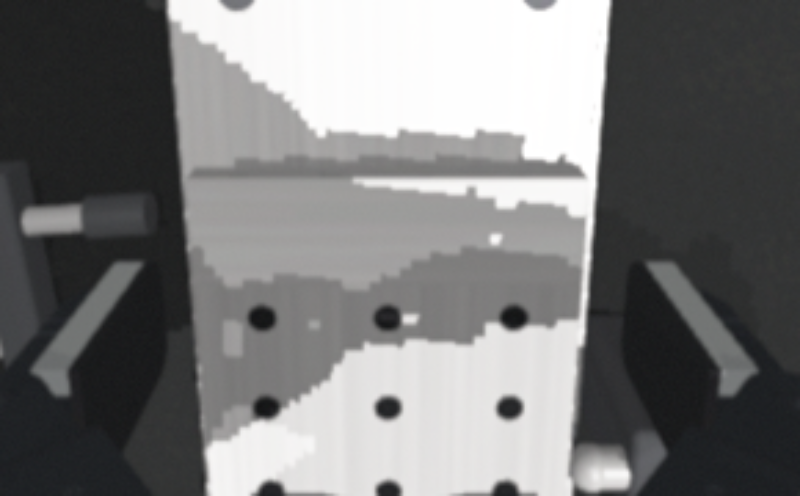

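The crop shows the pads' inner edges at (165,300) and (625,300) and the plate's edges at 187 and 585. The hand sits about 1.5 mm too far to tool +y, with yaw aligned. I'll shift it, lower further and pinch.

Emit:
apply_moves(motion=[{"fingers":-1,"travel":[0.001,-0.0015,0],"turn":0},{"fingers":-1,"travel":[0.001,-0.0015,0.007],"turn":0},{"fingers":-1,"travel":[0.001,-0.0015,0.014],"turn":0},{"fingers":-1,"travel":[0.001,-0.0015,0.014],"turn":0},{"fingers":0,"travel":[0.001,-0.0015,0.014],"turn":0},{"fingers":0,"travel":[0.001,-0.0015,0.014],"turn":0},{"fingers":0,"travel":[0.001,-0.0015,0.014],"turn":0}], force=90)

```text
t: 4.05
eef_pos: [0.5845, 0.0264, 0.0155]
ee_rot: [[-0.108, 0.994, 0.0], [0.994, 0.108, -0.0], [-0.0, 0.0, -1.0]]
force: [-8.3, -1.5, 21.4]
opening: 0.0747
grasp_force: 97.9
```

Emit:
apply_moves(motion=[{"fingers":0,"travel":[0,0,-0.003],"turn":0},{"fingers":0,"travel":[-0.001,0,-0.006],"turn":0},{"fingers":0,"travel":[-0.0015,0,-0.009],"turn":0},{"fingers":0,"travel":[-0.002,0,-0.012],"turn":0},{"fingers":0,"travel":[-0.003,0,-0.0165],"turn":0},{"fingers":0,"travel":[-0.003,0,-0.0165],"turn":0}], force=110)

```text
t: 4.65
eef_pos: [0.5846, 0.0235, 0.031]
ee_rot: [[-0.108, 0.994, -0.0], [0.994, 0.108, 0.0], [0.0, -0.0, -1.0]]
force: [-0.8, 2.4, -2.2]
opening: 0.0722
grasp_force: 133.7
```

```bash
python3 - <<'E'
from h import *
a=shot('side','s4.png');b=shot('wrist','w4.png')
cv2.imwrite('pics/m4.png',np.hstack([cv2.resize(a[160:280,270:410,::-1],(400,400)),cv2.resize(b[100:340,170:470,::-1],(400,400))]))
E
```

```text
(no output)
```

View pics/m4.png

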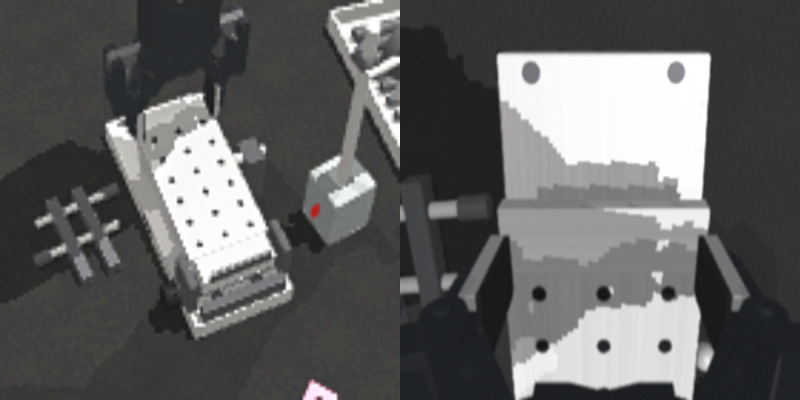

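The wrist crop shows the plate front (500–708, row 205) larger than the ledge behind it. The catch has released and the plate is following the hand. I'll carry on along the arc.

Emit:
apply_moves(motion=[{"fingers":0,"travel":[-0.0015,0,-0.005],"turn":0},{"fingers":0,"travel":[-0.003,0,-0.0105],"turn":0},{"fingers":0,"travel":[-0.0055,0,-0.017],"turn":0},{"fingers":0,"travel":[-0.008,0,-0.0235],"turn":0},{"fingers":0,"travel":[-0.0128,0,-0.033],"turn":0},{"fingers":0,"travel":[-0.018,0,-0.042],"turn":0},{"fingers":0,"travel":[-0.024,0,-0.0505],"turn":0},{"fingers":0,"travel":[-0.0307,0,-0.0585],"turn":0},{"fingers":0,"travel":[-0.0307,0,-0.0585],"turn":0}])

```text
t: 5.65
eef_pos: [0.5886, -0.0087, 0.0907]
ee_rot: [[-0.106, 0.994, 0.002], [0.994, 0.106, -0.001], [-0.001, 0.001, -1.0]]
force: [0.5, -0.6, 0.7]
opening: 0.0427
grasp_force: 0.0
```

```bash
python3 - <<'E'
from h import *
a=shot('side','s5.png');b=shot('wrist','w5.png')
cv2.imwrite('pics/m5.png',np.hstack([cv2.resize(a[160:280,270:410,::-1],(400,400)),cv2.resize(b[100:340,170:470,::-1],(400,400))]))
E
```

```text
(no output)
```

View pics/m5.png

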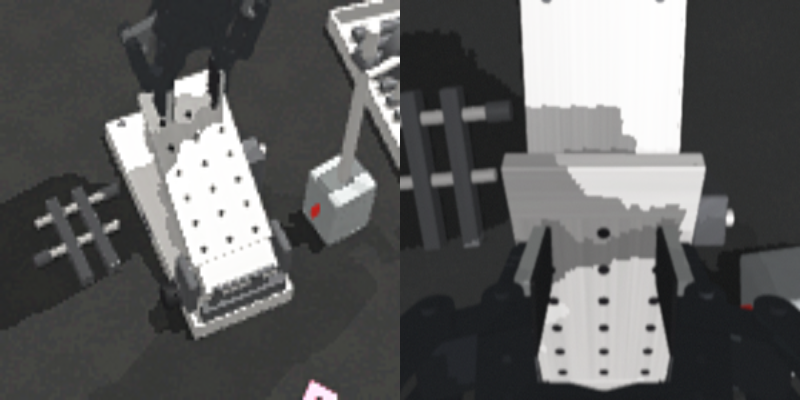

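The left crop shows the plate part-way up, with the fingers having slipped off over its top. From the lip width (full-image u 247 to 399, v 193), the lip is at z ≈ 0.115 and the tilt about 0.47 rad. It stays there, so I'll push it the rest of the way with shut fingers in front of the lip, moving back and up along its arc.

Emit:
apply_moves(motion=[{"fingers":0,"travel":[0,0.001,-0.045],"turn":0},{"fingers":0,"travel":[0,0.001,-0.085],"turn":0},{"fingers":1,"travel":[0.04,0.001,-0.085],"turn":0},{"fingers":1,"travel":[0.07,0.001,-0.085],"turn":0},{"fingers":1,"travel":[0.07,0.001,-0.085],"turn":0},{"fingers":1,"travel":[0.07,0.001,-0.045],"turn":0},{"fingers":1,"travel":[0.07,0.001,-0.009],"turn":0},{"fingers":1,"travel":[0.07,0.001,-0.009],"turn":0},{"fingers":1,"travel":[0.07,0.001,-0.009],"turn":0}], force=30)

```text
t: 6.65
eef_pos: [0.5811, 0.0625, 0.0984]
ee_rot: [[-0.108, 0.994, -0.002], [0.994, 0.108, 0.0], [0.0, -0.002, -1.0]]
force: [-0.7, -0.2, 0.3]
opening: -0.0004
grasp_force: 0.0
```

```bash
python3 - <<'E'
from h import *
np.set_printoptions(precision=4,suppress=True,linewidth=180)
s=arm.read_state();im=shot('wrist','w6.png');g=cv2.cvtColor(im,cv2.COLOR_RGB2GRAY).astype(int)
c=cam('wrist',s);o=np.array([.5916,-.0262]);print(s['eef_pos'],s['opening'],s['force'])
d=np.array([.1097,-.994]);p=s['eef_pos'][:2]-o;print('base x,y',p@d,p@np.array([.994,.1097]))
for v in range(170,330,10): print(v,''.join('#' if x>180 else '+' if x>110 else '.' for x in g[v,200:450:3]))
E
```

```text
[0.5811 0.0625 0.0984] -0.00042713260278643957 [-0.6703 -0.1738  0.3402]
base x,y -0.08931837195264035 -0.0006642213196022834
170 ....................................................................................
180 .......................++++.++######################+++#####........................
190 .......................+++++++++++++++++++#################+........................
200 .......................+++++++++++++++++++#################.........................
210 .......................+++++###############################.........................
220 .......................++##################################.........................
230 .......................+###################################.........................
240 +++++....###+++.........++++++++++++++++...+++############+.........................
250 ......+.+...............++++++++.....+++...+++....########+.........................
260 ........++..............++++++++......++...........#######..........................
270 +.#####+...######.......++++++......................######..........................
280 ..........+..............++.........................................................
290 .+..................................................................................
300 ....................................................................................
310 ....................................................................................
320 ........................................###.........................................
```

Emit:
apply_moves(motion=[{"fingers":1,"travel":[-0.015,0,0],"turn":0},{"fingers":1,"travel":[-0.024,0,0],"turn":0},{"fingers":1,"travel":[-0.03,0,-0.004],"turn":0},{"fingers":1,"travel":[-0.034,0,-0.009],"turn":0},{"fingers":1,"travel":[-0.038,0,-0.0155],"turn":0},{"fingers":1,"travel":[-0.042,0,-0.02],"turn":0},{"fingers":1,"travel":[-0.042,0,-0.02],"turn":0}])

```text
t: 7.4
eef_pos: [0.5865, 0.0203, 0.1193]
ee_rot: [[-0.107, 0.994, 0.001], [0.994, 0.107, -0.0], [-0.0, 0.001, -1.0]]
force: [-0.1, -0.1, 0.5]
opening: -0.0001
grasp_force: 0.0
```

Emit:
apply_moves(motion=[{"fingers":1,"travel":[-0.005,0,-0.005],"turn":0},{"fingers":1,"travel":[-0.01,0,-0.01],"turn":0}])

```text
t: 7.6
eef_pos: [0.5869, 0.0108, 0.1286]
ee_rot: [[-0.108, 0.994, -0.0], [0.994, 0.108, 0.0], [0.0, -0.0, -1.0]]
force: [-0.3, -0.4, -0.7]
opening: -0.0001
grasp_force: 0.0
```

Emit:
apply_moves(motion=[{"fingers":1,"travel":[-0.006,0,-0.005],"turn":0},{"fingers":1,"travel":[-0.012,0,-0.01],"turn":0}])

```text
t: 7.8
eef_pos: [0.5884, -0.0017, 0.1388]
ee_rot: [[-0.108, 0.994, 0.0], [0.994, 0.108, 0.0], [0.0, 0.0, -1.0]]
force: [-0.1, -0.1, 0.3]
opening: -0.0003
grasp_force: 0.0
```

No contact was felt, so my tilt estimate doesn't hold. I'll back off and look again from the side and wrist.

Emit:
apply_moves(motion=[{"fingers":1,"travel":[0.02,0,-0.03],"turn":0},{"fingers":-1,"travel":[0.06,0,-0.045],"turn":0},{"fingers":-1,"travel":[0.07,0,-0.045],"turn":0},{"fingers":-1,"travel":[0.07,0,-0.045],"turn":0}])

```text
t: 8.2
eef_pos: [0.5808, 0.0702, 0.184]
ee_rot: [[-0.111, 0.994, 0.001], [0.994, 0.111, 0.001], [0.0, 0.001, -1.0]]
force: [-0.2, -0.6, 0.1]
opening: 0.0432
grasp_force: 0.0
```

```bash
python3 - <<'E'
from h import *
np.set_printoptions(precision=4,suppress=True)
s=arm.read_state();b=shot('wrist','w7.png');a=shot('side','s7.png');np.save('w7_T.npy',cam('wrist',s)[1]);print(s['eef_pos'],s['ee_rot'])
w6=cv2.imread('pics/w6.png')
f=lambda i,x0,y0,x1,y1:cv2.resize(i[y0:y1,x0:x1],(400,300),interpolation=2)
cv2.imwrite('pics/m7.png',np.vstack([np.hstack([f(a[:,:,::-1],290,150,410,270),f(b[:,:,::-1],220,140,420,290)]),np.hstack([f(w6,220,140,420,290),f(cv2.imread('pics/s5.png'),290,150,410,270)])]))
E
```

```text
[0.5808 0.0702 0.184 ] [[-0.1106  0.9939  0.001 ]
 [ 0.9939  0.1106  0.0006]
 [ 0.0004  0.001  -1.    ]]
```

View pics/m7.png

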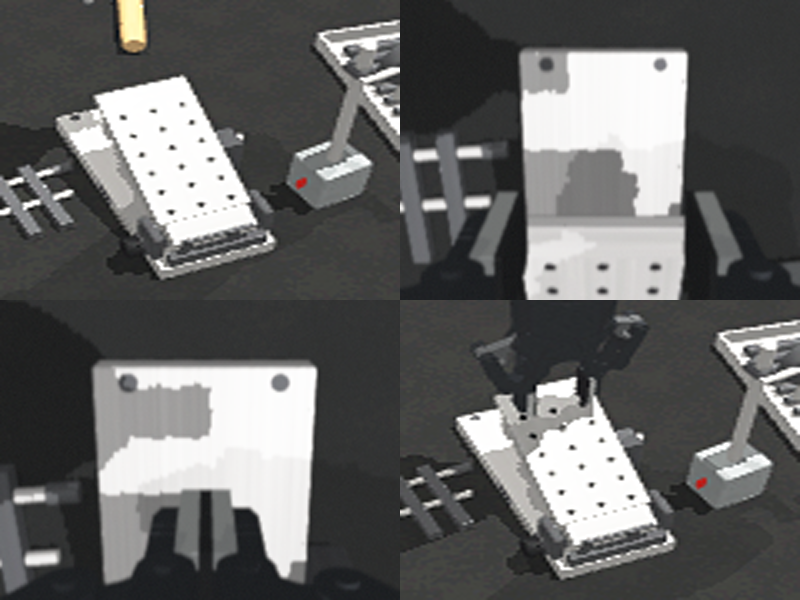

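```bash
python3 - <<'E'
from h import *
O=np.array([.5916,-.0262,0]);bx=np.array([.1097,-.994,0]);by=np.array([.994,.1097,0]);ez=np.array([0,0,1.])
def P(th,r,h,y=0): c,s=np.cos(th),np.sin(th);return O+bx*(.085-r*c+h*s)+by*y+ez*(.028+r*s+h*c)
def proj(c,X):
    (fx,fy,cx,cy),T=c;q=np.linalg.inv(T)@np.append(X,1);return cx-fx*q[0]/q[2],cy+fy*q[1]/q[2]
K,_=cam('wrist');W=(K,np.load('w7_T.npy'));S=cam('side')
for th in np.arange(.1,.6,.05):
    print('%.2f'%th,*[np.round(proj(*a),1) for a in((W,P(th,.16,.014)),(W,P(th,.16,.022)),(S,P(th,.16,.022,-.04)),(S,P(th,.16,.022,.04)))])
E
```

```text
0.10 [322.5 209.3] [322.5 212.3] [314.7 194.3] [340.5 186.5]
0.15 [322.5 213.1] [322.5 216.7] [315.  192.9] [341.  185.1]
0.20 [322.5 217.4] [322.5 221.5] [315.3 191.6] [341.5 183.8]
0.25 [322.5 222.3] [322.5 226.9] [315.7 190.5] [342.  182.6]
0.30 [322.5 227.7] [322.5 232.9] [316.1 189.4] [342.7 181.6]
0.35 [322.5 233.6] [322.5 239.4] [316.6 188.5] [343.4 180.6]
0.40 [322.5 240.1] [322.5 246.5] [317.2 187.7] [344.1 179.8]
0.45 [322.5 247.2] [322.5 254.2] [317.8 187. ] [345. 179.]
0.50 [322.5 254.8] [322.5 262.4] [318.5 186.5] [345.8 178.4]
0.55 [322.5 262.9] [322.5 271.1] [319.3 186.1] [346.8 178. ]
```

θ is about 0.45 rad: the upper right panel has the lip's lower edge at row 217 (full v 248), and the side view agrees. The shut fingers had ridden over the lip because they were too shallow and rose too soon. I'll go about 30 mm deeper and push again.

Emit:
apply_moves(motion=[{"fingers":1,"travel":[0,0.001,0.03],"turn":0},{"fingers":1,"travel":[0,0.001,0.07],"turn":0},{"fingers":1,"travel":[0,0.001,0.102],"turn":0},{"fingers":1,"travel":[-0.01,0.001,0.102],"turn":0},{"fingers":1,"travel":[-0.03,0.001,0.102],"turn":0},{"fingers":1,"travel":[-0.034,0.001,0.102],"turn":0},{"fingers":1,"travel":[-0.038,0.001,0.101],"turn":0},{"fingers":1,"travel":[-0.042,0.001,0.099],"turn":0},{"fingers":1,"travel":[-0.046,0.001,0.096],"turn":0}])

```text
t: 9.2
eef_pos: [0.5863, 0.0289, 0.0896]
ee_rot: [[-0.112, 0.994, 0.0], [0.994, 0.112, 0.007], [0.007, 0.001, -1.0]]
force: [-15.3, 39.2, 16.6]
opening: 0.0003
grasp_force: 20.6
```

Emit:
apply_moves(motion=[{"fingers":1,"travel":[-0.001,0.001,-0.004],"turn":0},{"fingers":1,"travel":[-0.004,0.001,-0.009],"turn":0},{"fingers":1,"travel":[-0.007,0.001,-0.014],"turn":0},{"fingers":1,"travel":[-0.01,0.001,-0.018],"turn":0}])

```text
t: 9.6
eef_pos: [0.5877, 0.0159, 0.1072]
ee_rot: [[-0.11, 0.994, -0.001], [0.994, 0.11, 0.003], [0.004, -0.001, -1.0]]
force: [-12.7, 19.1, 7.6]
opening: -0.0
grasp_force: 10.2
```

Emit:
apply_moves(motion=[{"fingers":1,"travel":[-0.004,0.0005,-0.004],"turn":0},{"fingers":1,"travel":[-0.008,0.0005,-0.008],"turn":0},{"fingers":1,"travel":[-0.012,0.0005,-0.012],"turn":0},{"fingers":1,"travel":[-0.016,0.0005,-0.015],"turn":0},{"fingers":1,"travel":[-0.02,0.0005,-0.018],"turn":0}])

```text
t: 10.1
eef_pos: [0.591, -0.0043, 0.1256]
ee_rot: [[-0.109, 0.994, -0.0], [0.994, 0.109, 0.003], [0.003, 0.0, -1.0]]
force: [-10.9, 17.9, 12.4]
opening: -0.0002
grasp_force: 9.6
```

Emit:
apply_moves(motion=[{"fingers":1,"travel":[-0.004,0.0005,-0.003],"turn":0},{"fingers":1,"travel":[-0.008,0.0005,-0.006],"turn":0},{"fingers":1,"travel":[-0.012,0.0005,-0.009],"turn":0},{"fingers":1,"travel":[-0.014,0.0005,-0.01],"turn":0}])

```text
t: 10.5
eef_pos: [0.5936, -0.0196, 0.1358]
ee_rot: [[-0.108, 0.994, 0.001], [0.994, 0.108, 0.002], [0.002, 0.001, -1.0]]
force: [-6.6, 13.5, 9.9]
opening: 0.0003
grasp_force: 7.0
```

```bash
cat >> h.py <<'E'
O=np.array([.5916,-.0262,0]);bx=np.array([.1097,-.994,0]);by=np.array([.994,.1097,0]);ez=np.array([0,0,1.])
def P(th,r,h,y=0): c,s=np.cos(th),np.sin(th);return O+bx*(.085-r*c+h*s)+by*y+ez*(.028+r*s+h*c)
def proj(c,X):
    (fx,fy,cx,cy),T=c;q=np.linalg.inv(T)@np.append(X,1);return cx-fx*q[0]/q[2],cy+fy*q[1]/q[2]
def ascii(g,x0,x1,dx,y0,y1,dy):
    for v in range(y0,y1,dy): print('%3d '%v+''.join(' .:-=+*#%@'[min(9,int(x)//26)] for x in g[v,x0:x1:dx]))
E
python3 - <<'E'
from h import *
s=arm.read_state();im=shot('wrist','w8.png');g=cv2.cvtColor(im,cv2.COLOR_RGB2GRAY)
c=cam('wrist',s);p=s['eef_pos']-O;print(p@bx,p@by,p[2])
for th in(.8,.85,.9,.95,1.): print(th,*[np.round(proj(c,P(th,.16,h,y))) for h in(.014,.022) for y in(-.04,.04)])
ascii(g,180,470,3,215,400,5)
E
```

```text
-0.00634975695163858 0.002714753544549726 0.13578278675930255
0.8 [247. 231.] [388. 230.] [245. 244.] [390. 244.]
0.85 [245. 245.] [390. 244.] [244. 259.] [391. 259.]
0.9 [244. 259.] [391. 259.] [243. 274.] [392. 274.]
0.95 [243. 275.] [392. 274.] [242. 290.] [393. 290.]
1.0 [242. 290.] [393. 290.] [241. 306.] [394. 306.]
215 .......::::.....:::............++++++++++++++++++@@%%%%%%%%%%%:..................................
220 ........:::....................++++++++++++=+=====%%%%%%%%%%%*............................:......
225 ...... ........................++++++++===========#%%%%%%%%%%%..........    .::-------------:....
230 ...............................++++++++============%%%%%%%%%%%...    ...    :-----------------:..
235 ...............................=++++++++====---..-=-%%%%%%%%%%   .          .::---:--------------
240 ...............................-+++++++=====--- .---*%%%%%%%%#...           .:::----:--------===+
245 ..........................========------...--=-  ---: ..--=-=++++-          .::::-=+++**#########
250 .........................:=============....----  ----....=
[... 2297 characters left out ...]
................... ........  .. ....... ........... .. ...............................:
370 :...........  .  ..... .   ... ..........  .. ........... .......  .. . .......... ..............
375 ::....... . .......  ........ ...  .. .......... ... . . .................. ........  ..........:
380 :............. ... .. ................ ............ ...  ....... ...................... .......::
385 ...... ................. ........... ...... .............. .. ....... ................... .......
390 ... .. ......... ... .. ....... .... ......... .... ....... ........... ................. .......
395 .......... ........ ................. ....... ............ ...... .... ..............  .. ..  ...
```

```bash
python3 - <<'E'
from h import *
s=arm.read_state();c=cam('wrist',s);a=np.linspace(0,2*np.pi,73)
for th in(.8,.85,.9,.95,1.):
    ctr=P(th,.125,0); q=[proj(c,ctr+.01*(np.cos(t)*bx+np.sin(t)*ez))[1] for t in a]
    l=proj(c,ctr-.039*by);r=proj(c,ctr+.039*by);print(th,min(q),max(q),l,r,'lip x,z',(P(th,.16,.014)-O)@bx,P(th,.16,.014)[2])
E
```

```text
0.8 215.61803071884697 244.44259922169303 (np.float64(262.52075009137485), np.float64(230.10883035401642)) (np.float64(374.11437112347903), np.float64(229.78982629840036)) lip x,z -0.016431239807836687 0.15253086847478398
0.85 223.93280488673648 253.27674905629485 (np.float64(261.67726027167026), np.float64(238.665319072669)) (np.float64(374.889992958151), np.float64(238.3385105794999)) lip x,z -0.010080084133213924 0.1574446288648366
0.9 232.62958283365276 262.50569541490324 (np.float64(260.90019055284614), np.float64(247.5982853219512)) (np.float64(375.60993686279727), np.float64(247.26379574683807)) lip x,z -0.0034912628739863553 0.16203484509618665
0.95 241.6371863447423 272.0642014253173 (np.float64(260.1977091115537), np.float64(256.8595599681578)) (np.float64(376.26687228153185), np.float64(256.5175818400608)) lip x,z 0.003318755348089595 0.1662900440187942
1.0 250.9338405648861 281.88194170867723 (np.float64(259.5775657009692), np.float64(266.39406035292797)) (np.float64(376.8537960833767), np.float64(266.0448594476369)) lip x,z 0.010332949034047818 0.17019958985141742
```

The visible edge at row 243 is the roll's front, which gives θ ≈ 0.96 and matches the finger position. I'll push about 3 mm more, back off and rise.

Emit:
apply_moves(motion=[{"fingers":1,"travel":[-0.0025,0.0005,-0.002],"turn":0},{"fingers":1,"travel":[-0.004,0.0005,-0.003],"turn":0},{"fingers":1,"travel":[0.02,0,0],"turn":0},{"fingers":1,"travel":[0.05,0,0],"turn":0},{"fingers":0,"travel":[0.06,0,-0.04],"turn":0},{"fingers":0,"travel":[0.06,0,-0.09],"turn":0},{"fingers":0,"travel":[0.06,0,-0.12],"turn":0},{"fingers":0,"travel":[0.06,0,-0.12],"turn":0}])

```text
t: 11.35
eef_pos: [0.5892, 0.0382, 0.2598]
ee_rot: [[-0.106, 0.994, 0.008], [0.994, 0.106, 0.0], [-0.001, 0.008, -1.0]]
force: [0.7, 0.5, -0.6]
opening: 0.0426
grasp_force: 0.0
```

```bash
python3 - <<'E'
from h import *
s=arm.read_state();im=shot('wrist','w9.png');g=cv2.cvtColor(im,cv2.COLOR_RGB2GRAY)
c=cam('wrist',s);print(s['eef_pos'],s['ee_rot'][:2,0],s['qpos'],s['opening'])
for th in(.9,.95,.98,1.): print(th,*[np.round(proj(c,P(th,.16,h,y)),1) for h in(.014,.022) for y in(-.04,.04)])
ascii(g,240,420,3,180,330,4)
# move to A
d=np.array([.593,-.3305,.16])-s['eef_pos'];print('to A tool',s['ee_rot'].T@d)
E
```

```text
[0.58919593 0.03818797 0.25981617] [-0.10647618  0.994315  ] [ 14.09024722  16.17262905 -29.37147722  98.59333028   8.64883729
  67.0075013  -11.52851506] 0.04262185459659581
0.9 [278.3 251.9] [356.2 251.3] [277.9 259.7] [356.6 259.1]
0.95 [278.1 259.9] [356.5 259.3] [277.7 267.9] [356.9 267.3]
0.98 [277.9 264.7] [356.7 264.1] [277.6 272.9] [357.1 272.3]
1.0 [277.8 268. ] [356.8 267.4] [277.5 276.2] [357.2 275.6]
180 *++::+%%#---:..@@@@@@@@@@@@@@@@@@@@@@+......................
184 ...:--.........@@@@@@@@@@@@@@@@@@@@@@+......................
188 .:.===.........@@@@@@@@@@@@@@@@@@@@@@+......................
192 :..-==.........@@@@@@@@@@@@@@@@@@@@@@=......................
196 :.::==:........@@@@@@@@@@@@@@@@@@@@@@-......................
200 -***==+%@@:....@@@@@@@@@@@@@@@@@@@@@*:..........:...........
204 =***==--::.....@@@@@@@@@@@@@@@@@@@@#*...................:...
208 -...-=-........@@@@@@@@@@@@@@@@@@+++=..----:.........:...:..
212 =:..===........#@@%@@@%@@@#@@@@@@@@***=-===+:...............
216 =:..:==........=****+++*+==*@@@@@@@%##*-===*:...............
220 =:..:==:.......-**+*+++++==*@
[... 1134 characters left out ...]
..
292 ...........  .............................. ................
296 ........... .........................:..:.. ................
300 ....................................:.......................
304 ............................................................
308 ............................................................
312 ......................::.....:..............................
316 ..................:.........................................
320 ..................:.........-:..............................
324 ..........................-===:.............................
328 ............:-:..........======:............................
to A tool [-0.36692628 -0.03627364  0.09978921]
```

The lip edge is at row 263, so θ ≈ 0.975 and the plate is holding. Now over to stack A.

Emit:
apply_moves(motion=[{"fingers":0,"travel":[-0.366,-0.043,0],"turn":-1.464},{"fingers":0,"travel":[-0.366,-0.043,0],"turn":-1.464},{"fingers":0,"travel":[-0.366,-0.043,0],"turn":-1.464},{"fingers":0,"travel":[-0.366,-0.043,0],"turn":-1.464},{"fingers":0,"travel":[-0.366,-0.043,0],"turn":-1.464},{"fingers":0,"travel":[-0.366,-0.043,0],"turn":-1.464},{"fingers":0,"travel":[-0.366,-0.043,0.03],"turn":-1.464},{"fingers":0,"travel":[-0.366,-0.043,0.08],"turn":-1.464},{"fingers":0,"travel":[-0.366,-0.043,0.1],"turn":-1.464},{"fingers":0,"travel":[-0.366,-0.043,0.1],"turn":-1.464}])

```text
t: 12.4
eef_pos: [0.5787, -0.3328, 0.1468]
ee_rot: [[-0.999, 0.031, -0.008], [0.031, 1.0, 0.003], [0.008, 0.003, -1.0]]
force: [-0.8, -0.4, 0.7]
opening: 0.0429
grasp_force: 0.0
```

Emit:
apply_moves(motion=[{"fingers":0,"travel":[0,0,0.002],"turn":0},{"fingers":0,"travel":[0,0,0.002],"turn":0}])

```text
t: 12.6
eef_pos: [0.5835, -0.3299, 0.1517]
ee_rot: [[-0.999, 0.038, 0.0], [0.038, 0.999, 0.0], [-0.0, 0.0, -1.0]]
force: [-0.3, -0.1, 0.0]
opening: 0.043
grasp_force: 0.0
```

```bash
python3 - <<'E'
from h import *
np.set_printoptions(precision=4,suppress=True)
s=arm.read_state();im=shot('wrist','w10.png');g=cv2.cvtColor(im,cv2.COLOR_RGB2GRAY);c=cam('wrist',s);np.save('w10_T.npy',c[1])
print(s['eef_pos'],s['ee_rot'][:2,0],s['qpos'],s['opening'])
u,v=map(int,proj(c,np.array([.593,-.3305,.053])));print(u,v)
ascii(g,u-60,u+60,2,v-50,v+50,3)
E
```

```text
[ 0.5835 -0.3299  0.1517] [-0.9993  0.038 ] [ 47.7775  30.4094 -33.0657  93.9339  18.3556  61.1505  97.1916] 0.04299130392682665
321 202
152 ::::::::::::::::::::::::::::::::::::::::::::::::::=+%@@@@@@@
155 :::::::::::::::::::::::::::::::::::::::::::::::::::++@@@@@@@
158 :::::::::::::::::::::::::::::::::::::::::-:::::::::-+*@@@@@@
161 :::::::::::::::::::::::::::::::::::::::::::::::::::::=%@@@@%
164 ::::::::::::::::::::::::::::::::::::::::::::::::::::::-%%+::
167 ::::::::::::::::::::::::..........::::::::::::::::::::::::::
170 :::::::::::::::::::::::::.........::::::::::::::::::::::::::
173 :::::::::::::::::::::::::.........::::::::::::::::::::::::::
176 :::::::::::::::::::::::::.........::::::::::::::::::::::::::
179 :::::::::::::::::::::::::::::--==+=:::::::::::::::::::::::::
182 ::::::::::::::::::::::::+*********+:::::::::::::::::::::::::
185 :::::::::::::::::::::::-*******#***-::::::::::::::::::::::::
188 :::::::::::::::::::::::=***********-::::::::::::::::::::::::
191 :::::::::::::::::::::::#%@@@@@@@@@@@::::::::::::::::::::::::
194 ::::::::::::::::::::::-@@@@@@@@@@@@@:::::::::::::
[... 546 characters left out ...]
:::::::::::----======**+======+**+::::::::::::::-+
224 ++::::::::::::::::::-***=======***======*##+:::::::::::::::-
227 +=::::::::::::::::::-***=======***======*##*::::::::::::::::
230 =:::::::::::::::::::-+**=======***======*##*::::::::::::::::
233 :::::::::::::::::::::+**====+==***======+##*::::::::::::::::
236 ::::-++++:.::::::::::+**==+=+==*#*======+##*:::::::::=++++-:
239 :::-+++++..::::::::::+**+=+==+=+##======+#**:::::::..-+++++:
242 :::+++++:...:::::::::+***=+==+==#*======+#**:::::::...+++++-
245 ::=++++=....:::::::::+***=+=+==----=====+#**:::::::...:+++++
248 .:+++++:....:::::::::=***===--:::::::-==+#**:::::::....=++++
251 :+++++=.....:::::::::=**+-::::::::::::::----:::::::....:++++
```

```bash
python3 - <<'E'
from h import *
np.set_printoptions(precision=4,suppress=True)
K,_=cam('wrist');c=(K,np.load('w10_T.npy'));c1=(K,np.load('w1_T.npy'))
im=cv2.imread('pics/w10.png')[:,:,::-1]
for thr in(195,220):
    g,ctr,sz,b=topface(im,(296,186,345,222),thr);w=np.array([onz(c,*p,.0528)[:2] for p in b])
    e=w-np.roll(w,1,0);print(ctr,sz,onz(c,*ctr,.0528),np.degrees(np.arctan2(e[:,1],e[:,0]))%90,np.linalg.norm(e,axis=1))
    print(tri(ray(c1,350.9,214.0),ray(c,*ctr)))
E
```

```text
(319.61881256103516, 202.18811988830566) (24.975435256958008, 25.870967864990234) [ 0.5924 -0.3321  0.0528] [2.3658 3.6602 3.8301 3.8072] [0.0256 0.025  0.0255 0.0257]
(array([ 0.5936, -0.3321,  0.0486]), [np.float64(2.7494285454843754e-05), np.float64(2.749428545506298e-05)])
(319.66831970214844, 202.18316841125488) (24.776426315307617, 25.77146339416504) [ 0.5924 -0.332   0.0528] [2.3715 3.6607 3.8301 3.8066] [0.0254 0.0249 0.0253 0.0256]
(array([ 0.5936, -0.3321,  0.0488]), [np.float64(1.546313547388816e-05), np.float64(1.5463135473725785e-05)])
```

Stack A is at (0.592,-0.332), yaw about 3.7°. Both wrist views give a top height of about 49 mm, between B and C, so the choice stands. I'll lower with an offset grip away from the V-block.

Emit:
apply_moves(motion=[{"fingers":0,"travel":[-0.002,-0.0025,0.03],"turn":-0.1},{"fingers":0,"travel":[-0.002,-0.0025,0.065],"turn":-0.1},{"fingers":0,"travel":[-0.002,-0.0025,0.09],"turn":-0.1},{"fingers":0,"travel":[-0.002,-0.0025,0.11],"turn":-0.1},{"fingers":0,"travel":[-0.002,-0.0025,0.125],"turn":-0.1},{"fingers":0,"travel":[-0.002,-0.0025,0.139],"turn":-0.1},{"fingers":0,"travel":[-0.002,-0.0025,0.139],"turn":-0.1}])

```text
t: 13.35
eef_pos: [0.5851, -0.3317, 0.0112]
ee_rot: [[-0.998, -0.066, -0.001], [-0.066, 0.998, 0.001], [0.001, 0.001, -1.0]]
force: [-0.6, 0.6, -0.0]
opening: 0.0428
grasp_force: 0.0
```

Emit:
apply_moves(motion=[{"fingers":1,"travel":[0,0,0],"turn":0},{"fingers":1,"travel":[0,0,0],"turn":0},{"fingers":1,"travel":[0,0,0],"turn":0},{"fingers":1,"travel":[0,0,0],"turn":0}], force=50)

```text
t: 13.75
eef_pos: [0.5863, -0.3324, 0.0134]
ee_rot: [[-0.998, -0.067, 0.001], [-0.067, 0.998, -0.001], [-0.001, -0.001, -1.0]]
force: [-0.2, 0.5, 7.4]
opening: 0.0228
grasp_force: 51.0
```

Emit:
apply_moves(motion=[{"fingers":1,"travel":[0,0,-0.02],"turn":0},{"fingers":1,"travel":[0,0,-0.06],"turn":0},{"fingers":1,"travel":[0,0,-0.105],"turn":0},{"fingers":1,"travel":[0,0,-0.15],"turn":0},{"fingers":1,"travel":[0,0,-0.195],"turn":0},{"fingers":1,"travel":[0,0,-0.24],"turn":0},{"fingers":1,"travel":[0,0,-0.245],"turn":0}])

```text
t: 14.45
eef_pos: [0.5877, -0.3326, 0.2638]
ee_rot: [[-0.998, -0.067, 0.007], [-0.067, 0.998, -0.004], [-0.007, -0.004, -1.0]]
force: [0.7, 1.0, -2.5]
opening: 0.0228
grasp_force: 49.9
```

Emit:
apply_moves(motion=[{"fingers":1,"travel":[-0.002,0.035,0],"turn":0.15},{"fingers":1,"travel":[-0.004,0.07,0],"turn":0.3},{"fingers":1,"travel":[-0.006,0.11,0],"turn":0.45},{"fingers":1,"travel":[-0.009,0.15,0],"turn":0.6},{"fingers":1,"travel":[-0.012,0.19,0],"turn":0.75},{"fingers":1,"travel":[-0.014,0.23,0],"turn":0.9},{"fingers":1,"travel":[-0.017,0.27,0],"turn":1.05},{"fingers":1,"travel":[-0.019,0.31,0],"turn":1.2},{"fingers":1,"travel":[-0.021,0.345,0],"turn":1.35},{"fingers":1,"travel":[-0.023,0.375,0],"turn":1.5}])

```text
t: 15.45
eef_pos: [0.5827, 0.0458, 0.257]
ee_rot: [[-0.138, 0.99, -0.0], [0.99, 0.138, 0.0], [0.0, -0.0, -1.0]]
force: [-0.5, -0.2, -1.8]
opening: 0.0227
grasp_force: 49.9
```

Emit:
apply_moves(motion=[{"fingers":1,"travel":[0,0,0],"turn":0.027},{"fingers":1,"travel":[0,0,0],"turn":0.027},{"fingers":1,"travel":[0,0,0],"turn":0.027}])

```text
t: 15.75
eef_pos: [0.5833, 0.0425, 0.257]
ee_rot: [[-0.117, 0.993, -0.0], [0.993, 0.117, -0.0], [-0.0, -0.001, -1.0]]
force: [0.5, -0.8, -2.2]
opening: 0.0226
grasp_force: 49.9
```

```bash
python3 - <<'E'
from h import *
np.set_printoptions(precision=4,suppress=True)
s=arm.read_state();im=shot('wrist','w11.png');g=cv2.cvtColor(im,cv2.COLOR_RGB2GRAY);c=cam('wrist',s)
print(s['eef_pos'],s['ee_rot'],s['qpos'],s['opening'],s['force'])
p=s['eef_pos']-O;print(p@bx,p@by)
ascii(g,270,380,2,165,300,3)
E
```

```text
[0.5833 0.0425 0.257 ] [[-0.1168  0.9932 -0.0005]
 [ 0.9932  0.1168 -0.0005]
 [-0.0004 -0.0005 -1.    ]] [ 14.4029  16.1755 -30.2839  99.0668   8.7902  67.1488 -11.6146] 0.022629239402387178 [ 0.5097 -0.7678 -2.2465]
-0.06916913519201913 -0.0007433783772549871
165 .........=#@@@@@@@@@@@@@@@@@@@@@@@@@@@@@@@@@...........
168 .........=*@@@@@@@@@@@@@@@@@@@@@@@@@@@@@@@@%....:......
171 .........=*@@@@@@@@@@@@@@@@@@@@@@@@@@@@@@@@%...........
174 .........*@@@@@@@@@@@@@@@@@@@@@@@@@@@@@@@@@#...........
177 ..::::...*@@@@@@@@@@@@@@@@@@@@@@@@@@@@@@@@@*......:....
180 +=====...*@@@@@@@@@@@@@@@@@@@@@@@@@@@@@@@@@*...........
183 =-----...+@@@@@@@@@@@@@@@@@@@@@@@@@@@@@@@@@+...........
186 .::......+@@@@@@@@@@@@@@@@@@@@@@@@@@@@@@@@@+...........
189 ...:..:..+@@@@@@@@@@@@@@@@@@@@@@@@@@@@@@@@@+...........
192 .........+@@@@@@@@@@@@@@@@@@@@@@@@@@@@@@@@@=..........:
195 .......:.+@@@@@@@@@@@@@@@@@@@@@@@@@@@@@@@@@-...........
198 ....::...+@@@@@@@@@@@@@@@@@@@@@@@@@@@@@@@@@-...........
201 =+:......=@@@@@@@@@@@@@@@@@@@@@@@@@@@@@@@@@:...........
204 @%-......-@@@@@@@@@@@@@@@@@@@@@@@@@@@@@@#+*.......:....
[... 1160 characters left out ...]
-======================.  .--===-.......
267 ......:-===:...-======================. ..===-:........
270 .........-=:.. -======================. ..==...........
273 .........:=:.  -========:.  .-========....=-...........
276 .............. :=======-     .========. ...............
279 ............. .:=======-    ..========. ...............
282 .............. :========-...:=========. ...............
285 .............. :==================###=. ...............
288 .............. -==================%%%%- ...............
291 ........... ...============+#####*%%%%= ...............
294 ...............========+%###%%%%%%%%%%= ...............
297 ...............------=++*********+++==: ...............
```

The stack hangs straight. Its hole at (323,278) puts its centre 7 mm toward tool −x from the TCP, as planned. I'll lower in front of the final place, then slide in.

Emit:
apply_moves(motion=[{"fingers":1,"travel":[0,-0.0006,0.045],"turn":0.006},{"fingers":1,"travel":[0,-0.0006,0.09],"turn":0.006},{"fingers":1,"travel":[0,-0.0006,0.135],"turn":0.006},{"fingers":1,"travel":[0,-0.0006,0.175],"turn":0.006},{"fingers":1,"travel":[0,-0.0006,0.205],"turn":0.006},{"fingers":1,"travel":[0,-0.0006,0.218],"turn":0.006},{"fingers":1,"travel":[0,-0.0006,0.218],"turn":0.006}])

```text
t: 16.5
eef_pos: [0.582, 0.0427, 0.038]
ee_rot: [[-0.11, 0.994, -0.003], [0.994, 0.11, -0.0], [0.0, -0.003, -1.0]]
force: [-0.5, 0.9, -1.5]
opening: 0.023
grasp_force: 49.9
```

Emit:
apply_moves(motion=[{"fingers":1,"travel":[-0.01,0,0],"turn":0},{"fingers":1,"travel":[-0.02,0,0],"turn":0},{"fingers":1,"travel":[-0.028,0,0],"turn":0},{"fingers":1,"travel":[-0.034,0,0],"turn":0},{"fingers":1,"travel":[-0.034,0,0],"turn":0},{"fingers":1,"travel":[-0.034,0,0],"turn":0}])

```text
t: 17.1
eef_pos: [0.5866, 0.0097, 0.0396]
ee_rot: [[-0.11, 0.994, 0.0], [0.994, 0.11, 0.0], [0.0, 0.0, -1.0]]
force: [-0.4, 1.2, -2.0]
opening: 0.0225
grasp_force: 49.9
```

```bash
python3 - <<'E'
from h import *
s=arm.read_state();p=s['eef_pos']-O;print(p@bx,p@by,p[2],s['ee_rot'][:2,0],s['force'])
E
```

```text
-0.03627477490404367 -0.0010050756322366738 0.03958522887756174 [-0.10961718  0.99397386] [-0.44261786  1.16673043 -2.03026412]
```

Emit:
apply_moves(motion=[{"fingers":1,"travel":[-0.001,-0.0003,0.003],"turn":0},{"fingers":1,"travel":[-0.001,-0.0003,0.006],"turn":0},{"fingers":1,"travel":[-0.001,-0.0003,0.0075],"turn":0},{"fingers":1,"travel":[-0.001,-0.0003,0.0075],"turn":0},{"fingers":1,"travel":[-0.001,-0.0003,0.0075],"turn":0}])

```text
t: 17.6
eef_pos: [0.5863, 0.0089, 0.0317]
ee_rot: [[-0.11, 0.994, -0.0], [0.994, 0.11, 0.0], [0.0, -0.0, -1.0]]
force: [1.1, -0.7, -1.8]
opening: 0.0227
grasp_force: 49.9
```

Emit:
apply_moves(motion=[{"fingers":1,"travel":[0,0,0.0005],"turn":0},{"fingers":1,"travel":[0,0,0.001],"turn":0},{"fingers":1,"travel":[0,0,0.001],"turn":0}])

```text
t: 17.9
eef_pos: [0.5864, 0.0089, 0.0314]
ee_rot: [[-0.11, 0.994, 0.0], [0.994, 0.11, -0.0], [-0.0, 0.0, -1.0]]
force: [-3.2, 0.4, 7.7]
opening: 0.0229
grasp_force: 51.3
```

The stack is seated (+7.7 N). Now release and back out.

Emit:
apply_moves(motion=[{"fingers":0.3,"travel":[0,0,0],"turn":0},{"fingers":0,"travel":[0,0,0],"turn":0},{"fingers":0,"travel":[0,0,0],"turn":0},{"fingers":0,"travel":[0,0,0],"turn":0},{"fingers":0,"travel":[0.01,0,0],"turn":0},{"fingers":0,"travel":[0.03,0,-0.005],"turn":0},{"fingers":0,"travel":[0.06,0,-0.03],"turn":0},{"fingers":0,"travel":[0.07,0,-0.07],"turn":0},{"fingers":0,"travel":[0.07,0,-0.09],"turn":0},{"fingers":0,"travel":[0.07,0,-0.09],"turn":0}])

```text
t: 18.9
eef_pos: [0.5801, 0.0801, 0.1239]
ee_rot: [[-0.111, 0.994, 0.005], [0.994, 0.111, 0.001], [0.0, 0.005, -1.0]]
force: [0.2, 0.3, 0.4]
opening: 0.0427
grasp_force: 0.0
```

```bash
python3 - <<'E'
from h import *
np.set_printoptions(precision=4,suppress=True)
s=arm.read_state();im=shot('wrist','w12.png');g=cv2.cvtColor(im,cv2.COLOR_RGB2GRAY);c=cam('wrist',s);np.save('w12_T.npy',c[1])
print(s['eef_pos'],s['force'],s['opening'])
t=O+bx*-.0283; 
print('expected top corners',[np.round(proj(c,t+bx*a*.012+by*b*.012-by*.0013+ez*.0708)) for a in(-1,1) for b in(-1,1)],'bot',[np.round(proj(c,t-bx*.012+by*b*.012-by*.0013+ez*.018)) for b in(-1,1)])
for th in(.9,.95,.98,1.): print(th,*[np.round(proj(c,P(th,.16,h)),1) for h in(.014,.022)])
ascii(g,240,420,2,170,350,4)
E
```

```text
[0.5801 0.0801 0.1239] [0.2476 0.3188 0.4151] 0.042712723208987835
expected top corners [array([307., 281.]), array([334., 281.]), array([307., 304.]), array([334., 304.])] bot [array([309., 253.]), array([332., 253.])]
0.9 [322.2 418.6] [322.2 435. ]
0.95 [322.2 434.4] [322.2 451. ]
0.98 [322.2 443.9] [322.2 460.6]
1.0 [322.2 450.2] [322.2 466.9]
170 ..........................:...::.............:.::.:.:.:::..::.:::.......:..:...:..........
174 ........................................:....:...:.::::..:::...:.:......::::....:.........
178 ............................................:..:..:..:.:..:.:..:.............:.:.....:....
182 .................-----------------------------------------------:.......:....:...::..::.:.
186 ...............:+++++++++++++++++++++++*%%%%%%%%%%%%%%%%%%%%%%%%%+.....:....:.:.:....::...
190 ...............-*****+-:-+*************@@@@@@@@@@@@@@@@@+=+@@@@@@#...:.......:.....:......
194 ...............-*****=:::-*************@@@@@@@@@@@@@@@@%===#@@@@@*...........:.:::.:..::::
198 ...............:************************@@@@@@@@@@@@@@@@@@@@@@@@@+.....:::....:::
[... 2824 characters left out ...]
%%%%%%%= ..........................
322 ...................============================*%%%%%%%%%%%%%%=...........................
326 ...................=============================*%%%%%%%%%%%%%-.. ........................
330 ..............................::-================+**=-::::::::............................
334 ........................................::::..............................................
338 ..........................................................................................
342 ..........................................................................................
346 ..........................................................................................
```

The stack stands where expected: its hole is at u ≈ 319, v ≈ 290 and the plate/base centre at u ≈ 320. Next I'll take the shut fingers behind the plate's upper face and sweep it down along its arc.

Emit:
apply_moves(motion=[{"fingers":1,"travel":[0,-0.001,-0.05],"turn":0},{"fingers":1,"travel":[0,-0.001,-0.1],"turn":0},{"fingers":1,"travel":[0,-0.001,-0.137],"turn":0},{"fingers":1,"travel":[-0.05,-0.001,-0.137],"turn":0},{"fingers":1,"travel":[-0.1,-0.001,-0.137],"turn":0},{"fingers":1,"travel":[-0.14,-0.001,-0.137],"turn":0},{"fingers":1,"travel":[-0.162,-0.001,-0.137],"turn":0},{"fingers":1,"travel":[-0.162,-0.001,-0.11],"turn":0},{"fingers":1,"travel":[-0.162,-0.001,-0.07],"turn":0},{"fingers":1,"travel":[-0.162,-0.001,-0.032],"turn":0}], force=30)

```text
t: 19.95
eef_pos: [0.5949, -0.0829, 0.1506]
ee_rot: [[-0.109, 0.994, -0.001], [0.994, 0.109, 0.0], [0.0, -0.001, -1.0]]
force: [1.8, 0.2, -0.7]
opening: -0.0003
grasp_force: 0.0
```

Emit:
apply_moves(motion=[{"fingers":1,"travel":[0.005,0,0],"turn":0},{"fingers":1,"travel":[0.01,0,0],"turn":0},{"fingers":1,"travel":[0.015,0,0],"turn":0},{"fingers":1,"travel":[0.018,0,0],"turn":0},{"fingers":1,"travel":[0.021,0,0],"turn":0}])

```text
t: 20.45
eef_pos: [0.5938, -0.0615, 0.1542]
ee_rot: [[-0.11, 0.994, 0.002], [0.994, 0.11, -0.0], [-0.001, 0.002, -1.0]]
force: [-0.0, 0.2, 0.2]
opening: 0.0001
grasp_force: 0.0
```

Emit:
apply_moves(motion=[{"fingers":1,"travel":[0.003,0,0],"turn":0},{"fingers":1,"travel":[0.006,0,0],"turn":0}])

```text
t: 20.65
eef_pos: [0.5926, -0.0558, 0.1532]
ee_rot: [[-0.11, 0.994, 0.001], [0.994, 0.11, -0.0], [-0.0, 0.001, -1.0]]
force: [-0.1, -0.2, 1.0]
opening: -0.0001
grasp_force: 0.0
```

Emit:
apply_moves(motion=[{"fingers":1,"travel":[0.003,0,0],"turn":0},{"fingers":1,"travel":[0.006,0,0.002],"turn":0}])

```text
t: 20.85
eef_pos: [0.592, -0.0499, 0.151]
ee_rot: [[-0.11, 0.994, 0.0], [0.994, 0.11, -0.0], [-0.0, 0.0, -1.0]]
force: [0.2, -1.0, 0.1]
opening: 0.0002
grasp_force: 0.0
```

Emit:
apply_moves(motion=[{"fingers":1,"travel":[0.004,0,0.002],"turn":0},{"fingers":1,"travel":[0.008,0,0.0045],"turn":0},{"fingers":1,"travel":[0.012,0,0.007],"turn":0}])

```text
t: 21.15
eef_pos: [0.5906, -0.0377, 0.1439]
ee_rot: [[-0.11, 0.994, 0.0], [0.994, 0.11, 0.0], [0.0, 0.0, -1.0]]
force: [-1.1, -0.7, 6.7]
opening: -0.0001
grasp_force: 3.0
```

```bash
python3 - <<'E'
from h import *
s=arm.read_state();im=shot('wrist','w13.png');g=cv2.cvtColor(im,cv2.COLOR_RGB2GRAY);c=cam('wrist',s)
p=s['eef_pos']-O;print(p@bx,p@by,p[2],s['force'])
for th in(.8,.85,.9,.95,1.): print(th,*[np.round(proj(c,P(th,.16,h,y))) for h in(.014,.022) for y in(-.04,.04)])
ascii(g,220,440,3,150,290,5)
E
```

```text
0.011367840213899092 -0.002273841604657362 0.14387306119067508 [-1.14571581 -0.66531514  6.66501063]
0.8 [257. 197.] [396. 196.] [255. 209.] [398. 209.]
0.85 [256. 210.] [397. 210.] [254. 223.] [399. 223.]
0.9 [255. 224.] [398. 223.] [253. 238.] [400. 238.]
0.95 [254. 238.] [399. 238.] [252. 253.] [401. 253.]
1.0 [253. 253.] [400. 253.] [252. 268.] [402. 268.]
150 ..::::............-@@@@@@@++++@@@@@@@@@@@@@@@@@@@@@.......................
155 ..::::............:@@@@@@@++++@@@=:-@@@%%@@@@@@@@@@.......................
160 ..::::.:::--.......@@@@@@##@%%@@@@%@@@@%%@@@@@@@@@@.......................
165 ++=:::-++++= ......@@@@@@@@@@@@@@@@@@@@%%@@@@@@@*++.......................
170 ...::::............@@@@@@@@@@@@@@%%%%%%%%@@@@#*%+++...======-.............
175 ...::::. ..........+*++++++++++***#%#@@@@@@@@++++++==:=======-............
180 ...::::. ..........++++++++++++++++++@@@@@@@@@@@+*%@@@======*@............
185 ....:::............++++++++++++++++++*@@@@@@@@@@%%+-::======::............
190 ....::::...........++++++++++++++++++@@@@@@@@@@@@@+..:======:.............
195 ....::::...........=++
[... 774 characters left out ...]
......:==========----...---- .===...:---------=+***-.......:::::----
250 ..............-=----------....==-: .==-:...:+==--+*****+..........::::----
255 ...............:------==+:....==-:..=--:....*********+:.............:-+***
260 .................=****+++....:===: .---- ...=*++****-................:+***
265 ..................-+***+=....:--=: .----... :+****+:..................:::.
270 ..................--=**=...... .::..-........-**+--:......................
275 ..................---:-.......................:-:--:......................
280 ..................:::..... ......... .... .......:-.......................
285 ........................... .................................. ...........
```

The lip's lower edge is now at row 229, so the plate has come down to about 0.9 rad under a light push of 6.7 N. I'll follow the arc.

Emit:
apply_moves(motion=[{"fingers":1,"travel":[0.0045,0,0.003],"turn":0},{"fingers":1,"travel":[0.009,0,0.006],"turn":0},{"fingers":1,"travel":[0.0135,0,0.01],"turn":0},{"fingers":1,"travel":[0.018,0,0.0135],"turn":0},{"fingers":1,"travel":[0.0215,0,0.017],"turn":0}])

```text
t: 21.7
eef_pos: [0.5882, -0.0152, 0.1272]
ee_rot: [[-0.111, 0.994, 0.0], [0.994, 0.111, 0.001], [0.001, 0.001, -1.0]]
force: [-4.1, 6.3, 12.6]
opening: 0.0002
grasp_force: 6.0
```

Emit:
apply_moves(motion=[{"fingers":1,"travel":[0.003,0,0.0035],"turn":0},{"fingers":1,"travel":[0.006,0,0.0065],"turn":0}])

```text
t: 21.9
eef_pos: [0.5875, -0.0083, 0.1209]
ee_rot: [[-0.111, 0.994, 0.0], [0.994, 0.111, 0.002], [0.002, 0.001, -1.0]]
force: [-5.4, 9.3, 13.6]
opening: -0.0001
grasp_force: 6.6
```

```bash
python3 - <<'E'
from h import *
s=arm.read_state();im=shot('wrist','w14.png');g=cv2.cvtColor(im,cv2.COLOR_RGB2GRAY);c=cam('wrist',s);a=shot('side','s14.png')
p=s['eef_pos']-O;print(p@bx,p@by,p[2],s['force'])
for th in(.5,.55,.6,.65,.7,.75): print(th,*[np.round(proj(c,P(th,.16,h,y))) for h in(.014,.022) for y in(-.04,.04)])
ascii(g,220,440,3,150,290,5)
E
```

```text
-0.0182191124001954 -0.0020845209642004776 0.12085245717271015 [-5.3946722   9.25193307 13.57534037]
0.5 [261. 187.] [391. 187.] [259. 196.] [393. 196.]
0.55 [259. 197.] [393. 197.] [257. 207.] [395. 207.]
0.6 [257. 208.] [395. 208.] [255. 219.] [397. 219.]
0.65 [255. 220.] [397. 220.] [253. 232.] [399. 233.]
0.7 [254. 233.] [399. 233.] [252. 247.] [401. 247.]
0.75 [252. 247.] [401. 247.] [250. 262.] [403. 262.]
150 ::...............%@@@@@@@@@@@@@@@@@@@@@@@@@@@@@@@@@@+.....................
155 :::. ........:...*@@@@@@@@@@@@@@@@@@@@@@@@@@@@@@@@@@-.....................
160 :::=++++-:::::...+@@@@@@@@@@@@@@@@@@@@@@@@@@@@@@@@@@:.....................
165 :::====-::::::...=@@@@@@@@@@@@@@@@@@@@@@@@@@@@@@@@@@......................
170 :::..............-@@@@@@@***%%#+++%%%%@@@@@@@@@@@@@@......................
175 ::::.............:*#@@@@@+*+**==++====+@@@@@@@@@@@@@......................
180 ::::..............*******+*+*+====++==+%@@@@@@@@@@@@......................
185 ::::..............*******+*+*#@@@@@@@@@@@@@@@@@@@@@@......................
190 .:::..............*******+*+*#@@@@@%%@@@@@@@@@@@
[... 827 characters left out ...]
.....:==============-...===-..===...:===========####-...  ..--------
250 ............=+++=========-....===:..===:...:=========####= .... ..--------
255 .............============:....===: .==-:....======+*####+     .  .--------
260 ..............======---==....:-==:..-=--....+##*+*######. .  .   .--------
265 ..............:======-==-....:-==: .=---....-##***#####:.....  . .------**
270 ...............-=====*#=........::..-........-########-......    .:::--=**
275 ................#####-..........................=####+............:::-:-++
280 ................:#*+=...........................-+*#+..............---:---
285 ....................................................................::----
```

Emit:
apply_moves(motion=[{"fingers":1,"travel":[0.005,0,0.003],"turn":0},{"fingers":1,"travel":[0.009,0,0.007],"turn":0},{"fingers":1,"travel":[0.0125,0,0.011],"turn":0},{"fingers":1,"travel":[0.0155,0,0.015],"turn":0},{"fingers":1,"travel":[0.018,0,0.019],"turn":0}])

```text
t: 22.5
eef_pos: [0.5857, 0.0083, 0.1012]
ee_rot: [[-0.111, 0.994, 0.0], [0.994, 0.111, 0.001], [0.001, 0.001, -1.0]]
force: [-0.5, 5.4, 5.5]
opening: 0.0001
grasp_force: 3.1
```

```bash
python3 - <<'E'
from h import *
s=arm.read_state();im=shot('wrist','w15.png');g=cv2.cvtColor(im,cv2.COLOR_RGB2GRAY);c=cam('wrist',s)
p=s['eef_pos']-O;print(p@bx,p@by,p[2],s['force'])
for th in(.4363,.45,.5,.55,.6): print(th,*[np.round(proj(c,P(th,.16,h,y))) for h in(.014,.022) for y in(-.04,.04)])
ascii(g,220,440,4,180,260,3)
E
```

```text
-0.03493843054484123 -0.0021210772748305054 0.10116127759147134 [-0.48199159  5.43623783  5.50696064]
0.4363 [258. 210.] [394. 210.] [256. 220.] [397. 220.]
0.45 [258. 213.] [394. 213.] [255. 223.] [397. 223.]
0.5 [255. 224.] [397. 224.] [253. 235.] [400. 235.]
0.55 [253. 236.] [399. 236.] [251. 249.] [402. 249.]
0.6 [251. 249.] [402. 249.] [248. 263.] [405. 263.]
180 :-==+-::::..-***@@@%@@@@%@@@@@@@@@@@@@@@...............
183 :+*++-::::..-***%@**%***+%#@@@@@@@@@@@@@...............
186 :===-:::::..-*******+***++*%#@@@@@@@@@@@...............
189 :...........-*******+***++++#@@@@@@@@@@@...............
192 :...........:*******+*+++++++@@@@@@@@@@@............:..
195 ::..........:*******+*+======@@@@@@@@@@@...............
198 ::...........*******+*+======#@@@@@@@@@@...............
201 ::...........*******+*+=======+@@@@@@@@@...............
204 ::...........****+**+*=========@@@@@@@@@...............
207 ::...........****+**+*=========@@@@@@@@@...............
210 ::...........****+**++++++++++=+@@@@@@@#...............
213 ::...::......****+**==++++++++=*@@@@@@@*...............
216 :::++++..
[... 186 characters left out ...]
*+++======  ====@@@@@@+=:..............:
228 :::. ....====++++++============***+======+++...........
231 :::.....:++++++++++++++++++++++++++++++++###::::.......
234 :::.....-++++++++++++++==--==++++++++++++###----.......
237 ::::....=++++++++++++++==:.====++++++++++*%%+---.......
240 :-=:....-++++++++++++====..======++====++%%%=---+......
243 :==-:...:+++++++++++=--==..==---=========%%%---=%......
246 .==-:....+++++++==+=...==..==-..-=======###%---=%......
249 .===:....+++++=====:..:==..==-...=======*##*----:......
252 .===:....=+========...:==..==-...=======###=----.......
255 .-==.....-=========...-==..===...======+###----:.......
258 .:::.....:=========...-==..---...=*+===####----:.......
```

θ is about 0.51, with the lip edge at row 228. Now gentle 1 mm steps, watching the force.

Emit:
apply_moves(motion=[{"fingers":1,"travel":[0.001,0,0.0015],"turn":0},{"fingers":1,"travel":[0.002,0,0.003],"turn":0},{"fingers":1,"travel":[0.003,0,0.0045],"turn":0},{"fingers":1,"travel":[0.0035,0,0.0055],"turn":0}])

```text
t: 22.95
eef_pos: [0.585, 0.0106, 0.0956]
ee_rot: [[-0.11, 0.994, -0.0], [0.994, 0.11, -0.0], [-0.0, -0.0, -1.0]]
force: [0.1, 0.5, 1.8]
opening: -0.0004
grasp_force: 0.9
```

Emit:
apply_moves(motion=[{"fingers":1,"travel":[0.0005,0,0.001],"turn":0},{"fingers":1,"travel":[0.001,0,0.002],"turn":0}])

```text
t: 23.15
eef_pos: [0.5849, 0.0112, 0.0936]
ee_rot: [[-0.11, 0.994, -0.0], [0.994, 0.11, -0.0], [-0.0, -0.0, -1.0]]
force: [0.2, 0.4, 2.2]
opening: -0.0002
grasp_force: 0.9
```

Emit:
apply_moves(motion=[{"fingers":1,"travel":[0.0003,0,0.0005],"turn":0},{"fingers":1,"travel":[0.0006,0,0.001],"turn":0}])

```text
t: 23.35
eef_pos: [0.5849, 0.0119, 0.0927]
ee_rot: [[-0.11, 0.994, -0.0], [0.994, 0.11, -0.0], [-0.0, -0.0, -1.0]]
force: [-0.6, -0.3, 1.5]
opening: 0.0
grasp_force: 0.8
```

Emit:
apply_moves(motion=[{"fingers":1,"travel":[0.0003,0,0.0005],"turn":0},{"fingers":1,"travel":[0.0006,0,0.001],"turn":0}])

```text
t: 23.55
eef_pos: [0.5849, 0.0125, 0.0918]
ee_rot: [[-0.11, 0.994, -0.0], [0.994, 0.11, -0.0], [-0.0, -0.0, -1.0]]
force: [-0.6, -2.1, 4.7]
opening: 0.0003
grasp_force: 2.7
```

```bash
python3 - <<'E'
from h import *
s=arm.read_state();im=shot('wrist','w16.png');g=cv2.cvtColor(im,cv2.COLOR_RGB2GRAY);c=cam('wrist',s)
p=s['eef_pos']-O;print(p@bx,p@by,p[2],s['force'])
for th in(.4363,.45,.48): print(th,*[np.round(proj(c,P(th,.16,h)),1)[1] for h in(.014,.022)])
print(g[195:250,270:300].mean(1).astype(int))
E
```

```text
-0.03921584191372239 -0.0024553564262125138 0.09182074368653176 [-0.63366632 -2.09464563  4.6858316 ]
0.4363 222.4 233.1
0.45 225.5 236.6
0.48 232.6 244.5
[159 158 158 158 158 158 158 158 158 158 158 158 158 158 157 157 155 153
 152 151 151 151 151 151 148 146 145 145 146 143 136 131 131 133 132 132
 131 130 133 145 154 147 139 139 140 140 139 139 138 134 129 123 117 113
 109]
```

Emit:
apply_moves(motion=[{"fingers":1,"travel":[0.0003,0,0.0005],"turn":0},{"fingers":1,"travel":[0.0005,0,0.001],"turn":0}])

```text
t: 23.8
eef_pos: [0.585, 0.0127, 0.0913]
ee_rot: [[-0.109, 0.994, 0.0], [0.994, 0.109, -0.001], [-0.001, 0.0, -1.0]]
force: [-4.1, -5.2, 15.7]
opening: -0.0002
grasp_force: 8.2
```

Emit:
apply_moves(motion=[{"fingers":1,"travel":[0.0002,0,0.0005],"turn":0},{"fingers":1,"travel":[0.0004,0,0.001],"turn":0}])

```text
t: 24.0
eef_pos: [0.5851, 0.0128, 0.091]
ee_rot: [[-0.109, 0.994, 0.001], [0.994, 0.109, -0.001], [-0.001, 0.001, -1.0]]
force: [-8.3, -6.7, 27.5]
opening: -0.0001
grasp_force: 13.6
```

```bash
python3 - <<'E'
from h import *
s=arm.read_state();c=cam('wrist',s)
im=shot('wrist','w17.png');g=cv2.cvtColor(im,cv2.COLOR_RGB2GRAY)
p=s['eef_pos']-O;print(p@bx,p@by,p[2],s['force'])
for th in(.42,.4363,.45,.48): print(th,[np.round(proj(c,P(th,.16,h,-.04)),1) for h in(.014,.022)])
print(g[205:250,258:264].mean(1).astype(int))
E
```

```text
-0.03945774116113204 -0.0021843001705677875 0.09098953801009144 [-8.32516105 -6.69409109 27.53540037]
0.42 [array([255.5, 219.9]), array([252.9, 230.2])]
0.4363 [array([254.8, 223.5]), array([252.1, 234.3])]
0.45 [array([254.1, 226.6]), array([251.4, 237.8])]
0.48 [array([252.7, 233.8]), array([249.9, 245.8])]
[ 30  31  31  32  30  31  31  32  30  31  31  31  31  31  30  30  31  31
  30  32  63 110 131 133 132 131 131 130 131 140 157 156 144 139 140 141
 140 140 140 139 139 139 140 142 143]
```

The force rises sharply (28 N) with almost no travel, so the roll bears on the stack. The lip edge reads about 0.44 rad, or 25°. Now back off and verify numerically.

Emit:
apply_moves(motion=[{"fingers":1,"travel":[0,0,-0.005],"turn":0},{"fingers":1,"travel":[0,0,-0.03],"turn":0},{"fingers":1,"travel":[0,0,-0.07],"turn":0},{"fingers":1,"travel":[0.04,0,-0.1],"turn":0},{"fingers":1,"travel":[0.09,0,-0.1],"turn":0},{"fingers":1,"travel":[0.12,0,-0.1],"turn":0},{"fingers":1,"travel":[0.12,0,-0.08],"turn":0},{"fingers":1,"travel":[0.12,0,-0.08],"turn":0}])

```text
t: 24.85
eef_pos: [0.5702, 0.1335, 0.168]
ee_rot: [[-0.112, 0.994, -0.003], [0.994, 0.112, -0.001], [-0.0, -0.003, -1.0]]
force: [-0.2, -0.4, -0.2]
opening: 0.0003
grasp_force: 0.0
```

```bash
python3 - <<'E'
from h import *
s=arm.read_state();c=cam('wrist',s);im=shot('wrist','w18.png');g=cv2.cvtColor(im,cv2.COLOR_RGB2GRAY)
print(s['t'],s['eef_pos'],s['force'])
for th in(.42,.4363,.45): print(th,[np.round(proj(c,P(th,.16,h,y)),1) for h in(.014,.022) for y in(-.04,.04)])
t=O-bx*.0283-by*.0013
print('bot front',[np.round(proj(c,t-bx*.012+by*b*.012+ez*.018)) for b in(-1,1)])
ascii(g,260,390,2,180,290,3)
a=arm.get_image('top');b=cv2.imread('pics/top0.png')[:,:,::-1];d=np.abs(a.astype(int)-b).max(2)
print('bystander diffs',{k:int((d[v-12:v+12,u-12:u+12]>60).sum()) for k,(u,v) in dict(C=(236,215),B=(454,212),vA=(432,165),pink1=(410,170),pink2=(418,194),pink3=(457,171),yel=(435,147),clamp=(341,213),can=(176,209)).items()})
E
```

```text
24.85 [0.57015176 0.13349052 0.16796486] [-0.18808167 -0.3670296  -0.24349947]
0.42 [array([284.3, 311.8]), array([368.6, 312.1]), array([283.4, 320. ]), array([369.6, 320.3])]
0.4363 [array([284. , 314.6]), array([368.9, 314.8]), array([283.1, 323. ]), array([369.9, 323.3])]
0.45 [array([283.8, 316.9]), array([369.2, 317.2]), array([282.9, 325.5]), array([370.2, 325.8])]
bot front [array([315., 276.]), array([334., 276.])]
180 ......................:::::::::::::::::::::::::::::::::::::::::::
183 ......................:::::::::::::::::::::::::::::::::::::::::::
186 .......::::..::::::::::::::::::::::::::::::::::::::::::::::::::::
189 ......:::::::::::::::::::::::::::::::::::::::::::::::::::::::::::
192 ....:::::::::::::::::::::::::::::::::::::::::::::::::::::::::::::
195 ...::::::::::::::::::::::::::::::::::::::::::::::::::::::::::::::
198 :::::::::::::::::::::::::::::::::::::::::::::::::::::::::::::::::
201 :::::::::::::::::::::::::::::::::::::::::::::::::::::::::::::::::
204 :::::::::::::::::::::::::::::::::::::::::::::::::::::::::::::::::
207 ::::::::::::::::::::::::::::::::::::::
[... 1330 characters left out ...]
=-......+@@@@@#.::..::::.::
267 @@*==---:...:%#*=........:-=+=...-++=-:.......:@@@@@*.:::...:::::
270 :::::.......:*+-............-=...-=............:#@@@+.:::::::::::
273 ::::::......:+:..............=...-:..............#@@+.::.:::::...
276 ....:........:...................................:@%+.::.::......
279 .....:............................................:*=.::::.......
282 .................................................................
285 .................................................................
288 .................................................................
bystander diffs {'C': 0, 'B': 0, 'vA': 24, 'pink1': 0, 'pink2': 0, 'pink3': 0, 'yel': 0, 'clamp': 340, 'can': 0}
```

```bash
python3 - <<'E'
from h import *
S=cam('side');a=shot('side','s18.png');g=cv2.cvtColor(a,cv2.COLOR_RGB2GRAY)
for th in(.4,.4363,.47): print(th,[np.round(proj(S,P(th,.16,.022,y)),1) for y in(-.04,.04)])
print('stack face bottom/top',[np.round(proj(S,O-bx*.0283-by*.0135+bx*k*.012+ez*z)) for k in(-1,1) for z in(.018,.0708)])
ascii(g,295,385,1,175,250,2)
print(arm.finish_job())
E
```

```text
0.4 [array([317.2, 187.7]), array([344.1, 179.8])]
0.4363 [array([317.7, 187.2]), array([344.7, 179.2])]
0.47 [array([318.1, 186.8]), array([345.3, 178.8])]
stack face bottom/top [array([327., 210.]), array([328., 198.]), array([331., 216.]), array([331., 204.])]
175 ::::::::::::::::::::::::::::::::::::::::::::::::::::::::::::::::::::::::::::::::::::::::::
177 ::::::::::::::::::::::::::::::::::::::::::::::::::::::::::::::::::::::::::::::::::::::::::
179 ::::::::::::::::::::::::::::::::::::::::::::::::::::::::::::::::::::::::::::::::::::::::::
181 ::::::::::::::::::::::::::::::::::::::::::::--#@@@%:::::::::::::::::::::::::::::::::::::::
183 :::::::::::::::::::::::::::::::::::::-:*@@@@@@@@@@@+::::::::::::::::::::::::::::::::::::::
185 :::::::::...:::::::::::::::::::-+%@@@@@@@@@@@@@@@@@@-:::::::::::::::::::::::::::::::::::::
187 :::..........:::::::::::-=%@@@@@@@@@@@@@@@@@@@@@@@@@@-::::::::::::::::::::::::::::::::::::
189 ..............:::::::::+@@@@@@@@@@@@@@@@@@@@@@@@@@@@@@:.::::::::::::::::::::::::::::::::::
191 ..........:::::::::::::-@@@@@@@@@@@@@@@@@@@@@@@@@-%@@@%:.:::::::::::::::
[... 2125 characters left out ...]
====-::::::::.....-+++++====-=@@@@@@@@%@@@@@@@@@@@@@@@@@@@@%::::::::::::::::::
239 .-++++::::..:+=:::::::::::.....-+=++-:====+@%@@@@@@@@@@@@@@@@@@@@@@@%@+@=:::::::::::::::::
241 ..:++++-:::..::..:::::::::::....-+=+-::-===+=@@@@@@@@@@@@@@@@@@@*+*---+#-=::::::::::::::::
243 :..:+::::::::::::::::::::::::.... +--:::===-++@@@@@@@@@@@@@+++-:-::=:==++++#::::::::::::::
245 ::..::.::::::::::::::::::::::::......-:::=++-+%@@@@%@++*--=++--::::==++-::.@@=::::::::::::
247 ::::::::::::::::::::::::::::::. .::::::::::::-+@@+:.:++-=:::::+=+=::::::--@*+=.:::::::::::
249 :::::::::::::::::::::::::::::::.......::::::=++++:::::::==+=:::::::==#+++++++:::::::::::::
the job is handed in; nothing more can be done
None
```

The job is handed in at about 25 s: the plate's front roll is pressed down onto the 52.8 mm stack and the plate reads about 0.44 rad (25°). The first pinch lift slipped off part-way, so I pushed the plate up the rest of the way by its lip. A before/after image check showed the other stacks and look-alikes unmoved; pixels differed around the clamp, which I took to be the arm's shadow and didn't look into further, and the hammer, screwdriver and square weren't checked.

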